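# Sort the finishing tools back into their drawer trays

### The job

The finishing shift is over, so sort the tools into the three grey drawer trays on the worktop. Pull the marker up out of the spring clips of its wooden rest and lay it in the tray that holds the other marker, lay the loose needle tool in the tray that holds the other needle tool, and put the rubber kidney and the plaster sanding block beside each other in the empty tray, neither on top of the other; set the block down gently, since plaster chips. Every tool must lie flat on the floor of its tray; the two spare tools stay flat in their trays, and leave the slip jar standing where it is.

Things in the scene. Friction and masses are not known exactly. Their poses are not given: they have to be found in the camera images.
- marker_centre (a point): Marker, black with blue cap, round, 14.6 mm thick, 133 mm along its own y; point: its centre. Starts level, centre 37 mm up, in two upward-opening spring clips (49 mm high) 42 mm each side of its centre on a fixed wooden rest, 60 x 124 mm. Between the clips its middle 50 mm is free to grasp, board 29 mm below its axis. Pulled straight up it resists with about 6 N, then snaps free. May roll.
- needle_handle (a point): The loose needle tool, on the worktop at the start: 158 mm along its own y, a round wooden handle 10 mm thick towards +y and a thin steel needle towards -y. This point is on the handle, 5 mm above its underside, where it balances and is best grasped; the handle runs from 44 mm behind (-y) to 56 mm ahead (+y) of it, the needle's tip is 101 mm behind it.
- kidney_centre (a point): Red-brown rubber kidney scraper, a flat half-moon 52 mm (its x) by 88 mm (its y), 8 mm thick, lying flat on the worktop at the start; this point is its centre, 4 mm above its underside. Grasp across the 52 mm.
- block_centre (a point): Off-white plaster sanding block, 45 mm (its x) by 90 mm (its y) by 30 mm high, on the worktop at the start; this point is its centre, 15 mm above its underside. Grasp across the 45 mm.
- marker_tray: Grey steel drawer tray that holds the spare marker, fixed; one of three of the same size, 188 mm (its x) by 114 mm (its y) outside, 20 mm high, open on top, walls and floor 3 mm thick (182 x 108 mm inside). Origin at the centre of its underside, on the worktop. The spare lies along the tray's x, 35 to 41 mm to its +y side.
- needle_tray: The tray of the same kind that holds the spare needle tool (lying along the tray's x, 35 to 41 mm towards its +y side). Same size, origin and axes as the marker tray.
- smoothing_tray: The tray of the same kind that is empty at the start: the place of the kidney and the sanding block, which fit in it one behind the other along its x, each with its long side across the tray. Same size, origin and axes as the marker tray.
- spare_marker_centre (a point): The spare marker already lying in its tray, same size as the other marker (133 mm along its own y, 15 mm thick); this point is its centre. To be left there.
- spare_needle_handle (a point): The spare needle tool already lying in its tray, same as the loose one; this point is on its handle, 5 mm above its underside. To be left there.
- slip_jar: Slip jar, white with a blue screw lid, 65 mm in diameter and 92 mm high, standing on the worktop behind the wooden rest; origin at the centre of its underside. Not to be disturbed. To the right of the work a fixed banding wheel stands in the way of low moves: a round plate 237 mm across, its top 143 mm above the worktop, about 0.51 m ahead of the robot and 0.22 m to its right.

How it is judged:
By the outcome, as a careful person would: the job done as asked, in the order asked, and still so for the second after the job is handed in, with the robot touching nothing.
It also fails if it takes over 104 s, if anything falls off the work surface, if the arm or the gripper's body presses on something with over 40 N, if the wrist force passes 120 N, or if a joint passes its speed limit or range.

### The arm

A 6-joint arm with a two-finger parallel gripper is mounted at the origin on a cart in front of the work surface, level with it; the furniture and walls round the work are solid. World frame = base frame: x ahead of the robot, y to its left, z up, the work surface at z = 0. Lengths are in m, angles in rad, forces in N, time in s.
With the tool pointing down it reaches from about 0.25 to 0.85 m from the base axis. Payload 12.5 kg.
Tool frame: the origin (TCP) lies on the centre line of the jaws, within the pads' length; the fingertips stand 19 mm ahead of it and the grasp point (between the pads) is the TCP (arm.tip_reach is the distance from the TCP to the fingertips, in m); z points along the fingers, x is the direction in which the jaws open and shut, and the axes are right-handed (so a half turn about z gives the same grasp; the last joint's range is limited). The gripper opens to 93 mm and grips with 3 to 60 N. Pads are 15 mm wide; open, the fingers measure 128 mm over their backs; the gripper's body (75 mm by 188 mm) begins 65 mm behind the grasp point.
Start: joints at [1.24, 0.351, 1.652, -0, 1.139, -0.085], TCP at [0.134, 0.533, 0.238] pointing down, gripper open.
Joint ranges: [-2.75, 2.75], [-0.79, 2.1], [0.01, 2.65], [-1.57, 4.71], [0.07, 3.14], [-2.87, 2.87]. Speed limits (rad/s): [2.22, 2.22, 2.79, 3.14, 3.14, 3.14].

### API

Orientations are given as a unit quaternion [x, y, z, w].
In Python, from cell import arm, vision gives the robot as it stands.
- The arm moves only by the tool arm_command, never from a script. Its argument "plan" is a list of rows, each a list of 7 numbers: the turn, a rotation vector about the tool's x, y, z in rad, then the shift along the tool's x, y, z in cm, then the closure in counts, from 0 (fully open) to 255 (shut). A call has 1 to 8 rows; each row is the pose to reach, as a shift and turn from the pose commanded when the call began, along the tool's axes at that moment; what a row does not reach only later rows make up. A row lasts 1/12 s, in which the tool goes at most 41.7 mm and 7.16 degrees, less where a joint would pass 70% of its speed; a pose out of reach is approached as far as the arm can. A call with a gripper value outside its range is refused whole. The fingers move at their own pace and stop on an object; "force" is the grip in N (left out, the last holds). Time passes only in rows, so rows that repeat a pose let the fingers close. It gives the time, the measured TCP pose, the force and the opening at its end, in the units of the state.
- arm.get_state(): the state, without advancing time (a new reading comes with each control period).
- vision.grab_frame(name): name is "side" or "top"; returns a dict with "color" (480x640x3 uint8, blue, green, red), "K" (3x3 intrinsics, pixels), "cam_to_world" (4x4, takes a point from camera to world coordinates). Camera axes: x right, y down, z forward; pixel columns grow to the right and rows downward; lengths in m; the calibration is good to about 2 mm. A picture is of the moment at which its call begins. There is no depth.
- arm.finish_job(): hands the job in, once; it reports no verdict.
The state is a dict: "t": time; "qpos": joint angles; "dq": joint speeds; "tau": joint torques, N m; "position": TCP position; "tool_rot": TCP orientation; "wrist_force": force on the tool from outside, world axes, zero at the start; "ft_torque": the same for the moment, N m; "grip_width": finger opening in m.
Only numpy, scipy, OpenCV 4.12 (cv2) and the standard library are available. Lean on these libraries where they do the work, as an engineer would, in place of code of your own. Each camera call takes 0.05 s, during which the arm holds its last target.

## Working session

There is one attempt and no reset: what is moved stays moved. The work goes in short steps, Python scripts to look and compute and a tool call to move; the robot and the scene stay as the last step left them, time stands still between calls to the robot, and variables do not carry over. Pictures are saved under pics/ and viewed, and the job is handed in when it is done.

Besides the shell and the picture viewer there is one more tool, called after ">>>" by a JSON object that holds its "op" and its "data". arm_command: Moves the arm, as the interface text tells. Its arguments: {"type":"object","properties":{"plan":{"type":"array"},"force":{"type":"number"}},"required":["plan"]}

```bash
ls; mkdir -p pics; python3 - <<'E'
from cell import arm, vision
import cv2,numpy as np
print(arm.get_state(), arm.tip_reach)
for n in ("side","top"):
    f=vision.grab_frame(n); cv2.imwrite(f"pics/{n}0.png",f["color"]); print(n,f["K"],f["cam_to_world"])
E
```

```text
pics
{'t': 0.0, 'qpos': array([ 1.24038624e+00,  3.51220872e-01,  1.65240271e+00, -3.58437932e-05,
        1.13911314e+00, -8.46089387e-02]), 'dq': array([ 0.00149575,  0.00086723,  0.00046017,  0.00199094,  0.00088934,
       -0.00061984]), 'tau': array([ 4.33065303e-03, -4.97335804e+01, -2.85256737e+01,  7.01254676e-02,
        2.56456569e-02, -8.49315575e-05]), 'position': array([0.13371839, 0.53317063, 0.23711796]), 'tool_rot': array([ 7.88453708e-01,  6.15093833e-01, -4.70257337e-04,  3.26108972e-04]), 'wrist_force': array([-0.67859122,  1.03448212,  0.26034835]), 'ft_torque': array([-0.02629335,  0.04128339, -0.00071503]), 'grip_width': 0.0931555082759176} 0.019
side [[587.49262487   0.         324.27567316]
 [  0.         587.49262487 235.02506904]
 [  0.           0.           1.        ]] [[ 0.99580325  0.07157628 -0.0570326   0.63398692]
 [ 0.09031067 -0.6675482   0.73906927 -0.63974929]
 [ 0.01482782 -0.74111823 -0.67121077  0.8236133 ]
 [ 0.          0.          0.          1.        ]]
top [[503.7689881    0.         322.24921263]
 [  0.         503.7689881  244.1493388 ]
 [  0.           0.           1.        ]] [[-0.0211666  -0.98902874  0.14619896  0.44329452]
 [-0.99971822  0.02250942  0.00753654  0.21304939]
 [-0.01074471 -0.14599824 -0.9892265   0.90576544]
 [ 0.          0.          0.          1.        ]]
```

View pics/top0.png

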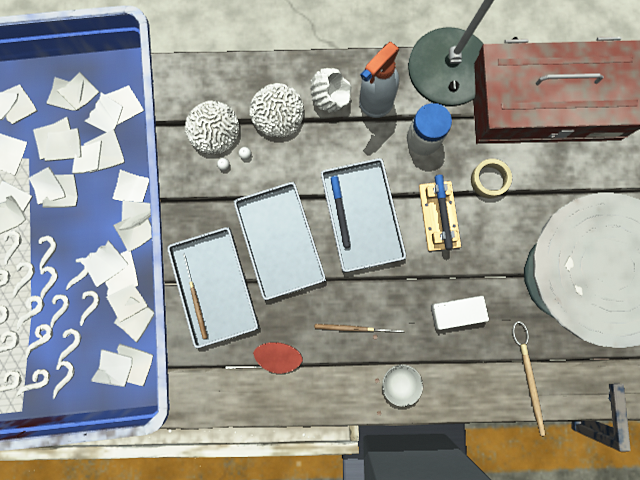

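View pics/side0.png

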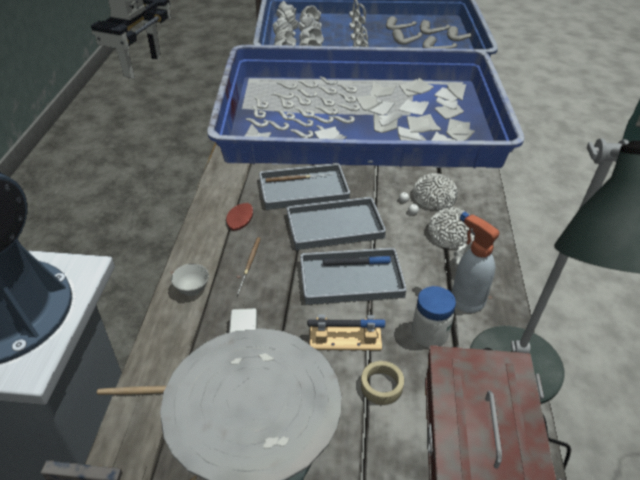

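The top view shows the needle tray at px (213,287), the empty tray (280,240), the marker tray (363,215), the marker in its rest (441,213), the block (460,313), the loose needle tool (360,328) and the kidney (278,358). The side view shows the same layout. I'll zoom in next.

```bash
python3 - <<'E'
import cv2
t=cv2.imread("pics/top0.png"); s=cv2.imread("pics/side0.png")
cv2.imwrite("pics/t_a.png",cv2.resize(t[150:390,160:420],None,fx=3,fy=2.5,interpolation=cv2.INTER_CUBIC)[:600,:800])
cv2.imwrite("pics/t_b.png",cv2.resize(t[150:350,310:510],None,fx=3,fy=3,interpolation=cv2.INTER_CUBIC))
cv2.imwrite("pics/s_a.png",cv2.resize(s[155:355,215:480],None,fx=3,fy=3,interpolation=cv2.INTER_CUBIC)[:600,:800])
E
```

```text
(no output)
```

View pics/t_a.png

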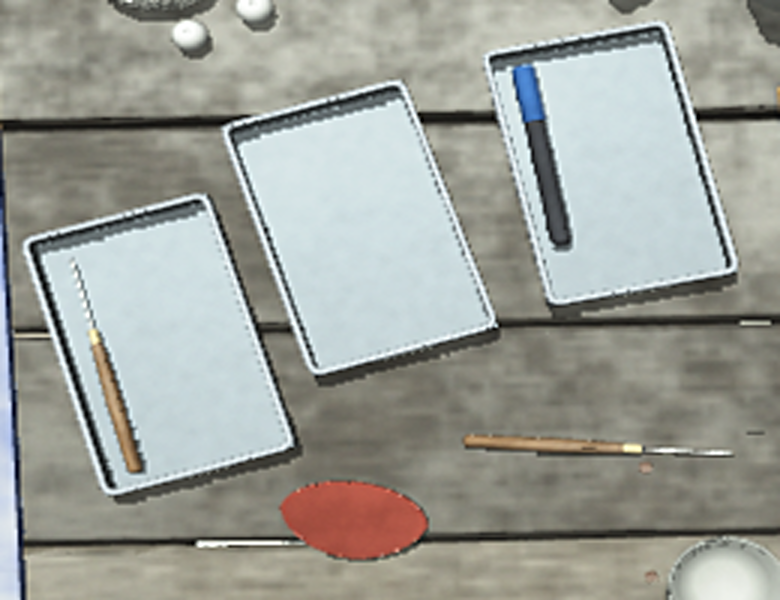

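View pics/t_b.png

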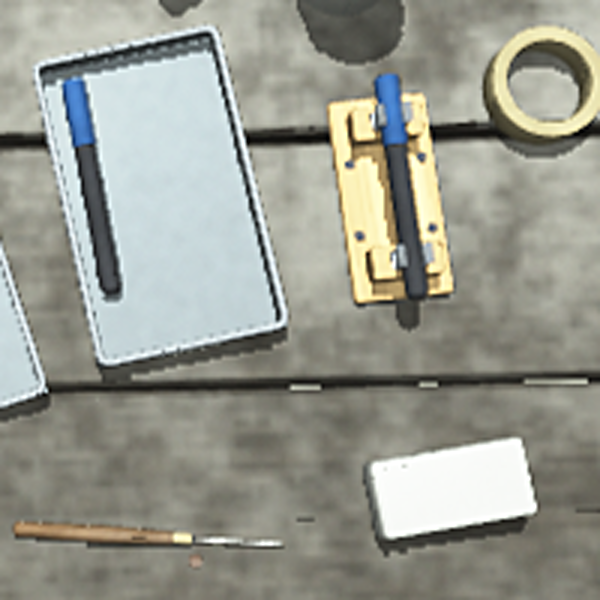

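View pics/s_a.png

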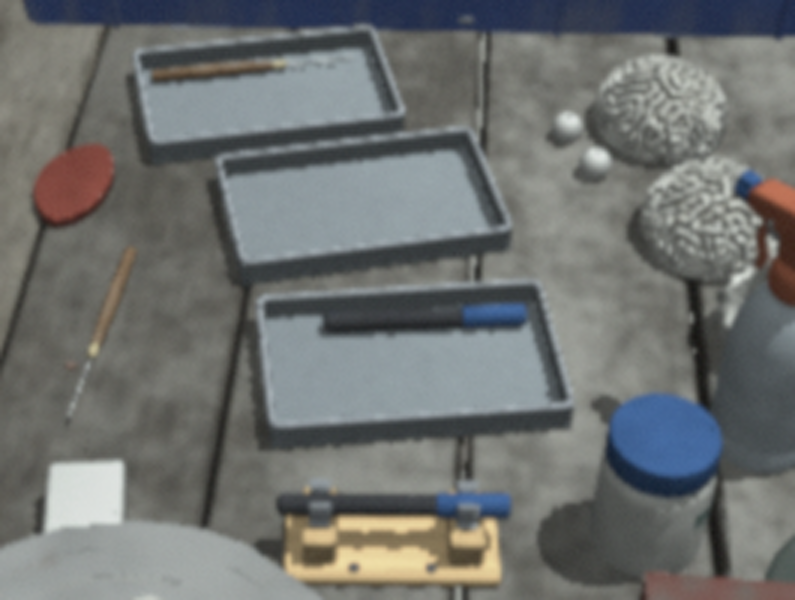

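```bash
cat > h.py <<'E'
import cv2,numpy as np
from cell import arm,vision
def ray(f,p):
    p=np.asarray(p,float).reshape(-1,2); K=f["K"];T=f["cam_to_world"]
    d=np.c_[(p[:,0]-K[0,2])/K[0,0],(p[:,1]-K[1,2])/K[1,1],np.ones(len(p))]@T[:3,:3].T
    return T[:3,3],d/np.linalg.norm(d,axis=1)[:,None]
def plane(f,p,z):
    c,d=ray(f,p); return c+d*((z-c[2])/d[:,2])[:,None]
def tri(f1,p1,f2,p2):
    c1,d1=ray(f1,p1);c2,d2=ray(f2,p2);out=[]
    for a,b in zip(d1,d2):
        s=np.linalg.lstsq(np.c_[a,-b],c2-c1,rcond=None)[0]
        q1,q2=c1+a*s[0],c2+b*s[1]; out.append(np.r_[(q1+q2)/2,np.linalg.norm(q1-q2)])
    return np.array(out)
def proj(f,P):
    P=np.asarray(P,float).reshape(-1,3);T=f["cam_to_world"];K=f["K"]
    c=(P-T[:3,3])@T[:3,:3]; u=c@K.T; return u[:,:2]/u[:,2:]
def blobs(mask,roi,amin=30):
    m=np.zeros_like(mask);x0,y0,x1,y1=roi;m[y0:y1,x0:x1]=mask[y0:y1,x0:x1]
    c=cv2.findContours(m,cv2.RETR_EXTERNAL,cv2.CHAIN_APPROX_NONE)[0]
    return sorted([k for k in c if cv2.contourArea(k)>amin],key=cv2.contourArea,reverse=True)
def hsv(f,lo,hi): return cv2.inRange(cv2.cvtColor(f["color"],cv2.COLOR_BGR2HSV),np.array(lo),np.array(hi))
E
python3 - <<'E'
import cv2
for n,pts in {"top":[(213,270),(280,240),(380,215),(196,232),(278,358),(460,313),(340,327),(195,310),(445,240),(440,185),(433,123),(220,262),(235,400),(345,345),(188,240),(163,300),(345,235)],"side":[(305,195),(330,225),(350,280),(240,215),(243,318),(250,255),(340,325),(375,324),(435,300),(303,270),(300,300),(280,280)]}.items():
    im=cv2.imread(f"pics/{n}0.png");h=cv2.cvtColor(im,cv2.COLOR_BGR2HSV)
    print(n,[(p,tuple(int(v) for v in h[p[1],p[0]])) for p in pts])
E
```

```text
top [((213, 270), (96, 23, 225)), ((280, 240), (95, 20, 226)), ((380, 215), (96, 23, 222)), ((196, 232), (32, 22, 148)), ((278, 358), (4, 152, 170)), ((460, 313), (50, 3, 250)), ((340, 327), (16, 81, 198)), ((195, 310), (18, 68, 153)), ((445, 240), (113, 33, 62)), ((440, 185), (107, 163, 213)), ((433, 123), (107, 162, 205)), ((220, 262), (96, 22, 225)), ((235, 400), (26, 30, 188)), ((345, 345), (25, 26, 127)), ((188, 240), (98, 16, 234)), ((163, 300), (112, 103, 129)), ((345, 235), (103, 26, 89))]
side [((305, 195), (99, 27, 161)), ((330, 225), (99, 27, 161)), ((350, 280), (100, 28, 162)), ((240, 215), (5, 128, 128)), ((243, 318), (72, 6, 221)), ((250, 255), (17, 63, 122)), ((340, 325), (90, 11, 45)), ((375, 324), (108, 103, 126)), ((435, 300), (108, 145, 160)), ((303, 270), (101, 22, 164)), ((300, 300), (25, 23, 68)), ((280, 280), (30, 13, 117))]
```

```bash
cat > m0.py <<'E'
from h import *
np.set_printoptions(precision=4,suppress=True)
ft=vision.grab_frame("top");fs=vision.grab_frame("side")
vis={"top":ft["color"].copy(),"side":fs["color"].copy()}
def rect(c): return cv2.boxPoints(cv2.minAreaRect(c))
# trays: mask of bluish grey
for n,f,rois in (("top",ft,dict(needle=(165,222,262,352),smooth=(230,178,330,304),marker=(318,155,410,276))),("side",fs,dict(needle=(252,160,352,212),smooth=(284,196,388,250),marker=(296,246,408,308)))):
    mk=hsv(f,(85,8,40) if n=="side" else (85,8,70),(118,255,255))
    mk=cv2.morphologyEx(mk,cv2.MORPH_CLOSE,np.ones((5,5)))
    for k,r in rois.items():
        b=blobs(mk,r,500)
        if n=="top":
            c=cv2.convexHull(b[0]); q=rect(c)
            # rim lit edges: corners at z=.02
            P=plane(f,q,.02); ctr=P.mean(0)
            e=[np.linalg.norm(P[i]-P[(i+1)%4]) for i in range(4)]
            i=int(np.argmax(e)); v=P[(i+1)%4]-P[i]; v*=np.sign(v[0])
            print(k,"ctr",ctr,"edges",np.array(e),"yaw deg",np.degrees(np.arctan2(v[1],v[0])),"px",q.tolist())
        cv2.drawContours(vis[n],[cv2.convexHull(b[0])],-1,(0,0,255),1)
def ends(c):
    p=c.reshape(-1,2).astype(float);m=p.mean(0);d=np.linalg.svd(p-m,full_matrices=False)[2][0];t=(p-m)@d
    return m,d,m+d*t.min(),m+d*t.max()
# kidney, block
for n,f,rk,rb in (("top",ft,(245,335,310,380),(425,290,495,335)),("side",fs,(220,198,260,235),(222,300,265,345))):
    ck=blobs(hsv(f,(0,90,60),(12,255,255)),rk)[0]
    cb=blobs(hsv(f,(0,0,205),(180,30,255)),rb)[0]
    cv2.drawContours(vis[n],[ck,cb],-1,(0,255,0),1)
    M=cv2.moments(ck);kc=[M["m10"]/M["m00"],M["m01"]/M["m00"]]
    q=rect(ck);P=plane(f,q,.008);print(n,"kidney rect ctr",P.mean(0),"edges",[np.linalg.norm(P[i]-P[i-1]) for i in range(4)],"centroid",plane(f,[kc],.008))
    if n=="top": print(" axis pts",P)
    if n=="side": K2=kc
    else: K1=kc
    q=rect(cb);P=plane(f,q,.03);print(n,"block rect ctr",P.mean(0),"edges",[np.linalg.norm(P[i]-P[i-1]) for i in range(4)]);print(P)
print("kidney tri",tri(ft,[K1],fs,[K2]))
for n in vis: cv2.imwrite(f"pics/{n}_m0.png",cv2.resize(vis[n][140:390,160:510] if n=="top" else vis[n][150:360,200:500],None,fx=2.2,fy=2.2))
E
python3 m0.py
```

```text
needle ctr [0.5035 0.4166 0.02  ] edges [0.1194 0.1925 0.1158 0.1918] yaw deg 16.303549864387012 px [[163.93699645996094, 244.70138549804688], [228.5260467529297, 225.79727172851562], [258.95013427734375, 329.7463073730469], [194.36109924316406, 348.6504211425781]]
smooth ctr [0.5842 0.2979 0.02  ] edges [0.1196 0.1923 0.116  0.1914] yaw deg 16.466381192075932 px [[230.7474822998047, 199.9608154296875], [293.8461608886719, 179.76922607421875], [326.1712646484375, 280.7851867675781], [263.0726013183594, 300.9767761230469]]
marker ctr [0.6273 0.1466 0.02  ] edges [0.1192 0.1917 0.1156 0.1911] yaw deg 10.344389105204373 px [[318.96630859375, 170.85391235351562], [382.65167236328125, 156.15728759765625], [406.2808837890625, 258.5505676269531], [342.59552001953125, 273.2471923828125]]
top kidney rect ctr [0.3782 0.3031 0.008 ] edges [np.float64(0.08540539191302594), np.float64(0.05298941580236023), np.float64(0.08610235225612282), np.float64(0.0527082245282483)] centroid [[0.3784 0.3025 0.008 ]]
 axis pts [[0.3673 0.3522 0.008 ]
 [0.4174 0.3349 0.008 ]
 [0.389  0.2537 0.008 ]
 [0.3394 0.2
[... 158 characters left out ...]
276), np.float64(0.08847781797840494)]
[[ 0.4642  0.0307  0.03  ]
 [ 0.4777 -0.0574  0.03  ]
 [ 0.4344 -0.0621  0.03  ]
 [ 0.4211  0.0254  0.03  ]]
side kidney rect ctr [0.379  0.3004 0.008 ] edges [np.float64(0.05774961320368848), np.float64(0.08297559068572656), np.float64(0.06122027993443074), np.float64(0.07967315168789849)] centroid [[0.3783 0.2995 0.008 ]]
side block rect ctr [0.4453 0.0021 0.03  ] edges [np.float64(0.044651606396557804), np.float64(0.04203944847720753), np.float64(0.04470184159797951), np.float64(0.040718164739449864)]
[[ 0.4194  0.0202  0.03  ]
 [ 0.4608  0.0275  0.03  ]
 [ 0.4706 -0.0161  0.03  ]
 [ 0.4305 -0.0231  0.03  ]]
kidney tri [[0.3779 0.3027 0.0053 0.0008]]
```

```bash
sleep 1; ls pics
```

```text
s_a.png
side0.png
side_m0.png
t_a.png
t_b.png
top0.png
top_m0.png
```

View overlays.

View pics/top_m0.png

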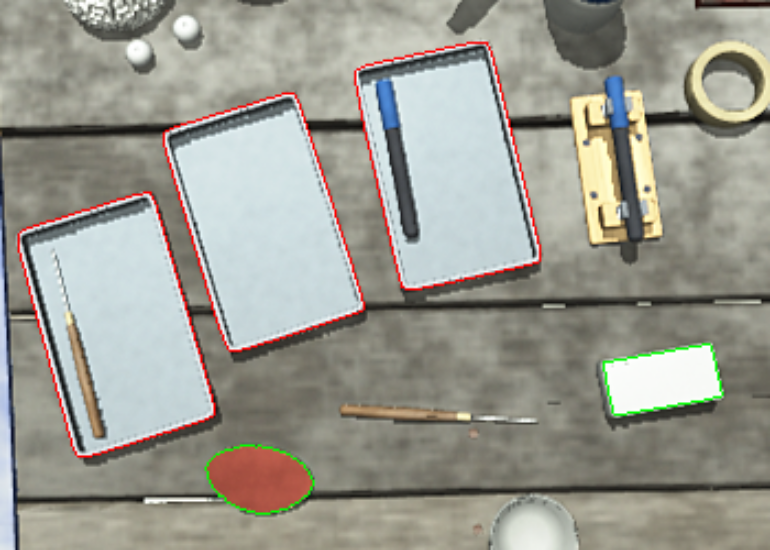

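View pics/side_m0.png

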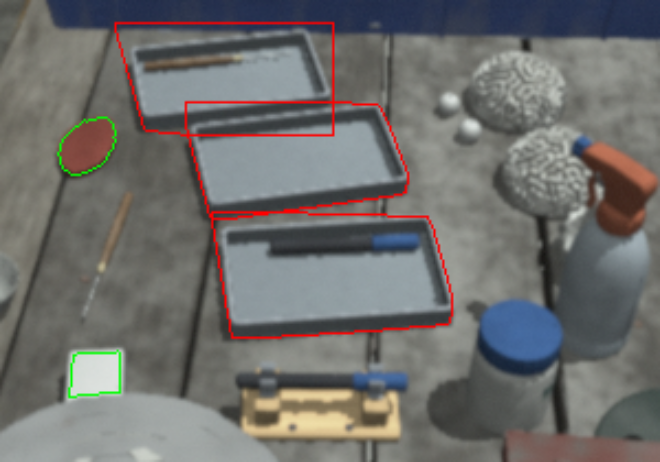

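```bash
cat > m1.py <<'E'
from h import *
np.set_printoptions(precision=4,suppress=True)
ft=vision.grab_frame("top");fs=vision.grab_frame("side")
vt,vs=ft["color"].copy(),fs["color"].copy()
# kidney outline on plane
ck=blobs(hsv(ft,(0,90,60),(12,255,255)),(245,335,310,380))[0]
P=plane(ft,ck.reshape(-1,2),.008)[:,:2]
for a in range(0,180,5):
    u=np.array([np.cos(np.radians(a)),np.sin(np.radians(a))]);t=P@u
    if a%10==0: print(a,round(np.ptp(t)*1e3,1),end="; ")
m=cv2.moments(ck);th=.5*np.arctan2(2*m["mu11"],m["mu20"]-m["mu02"]);c=np.array([m["m10"]/m["m00"],m["m01"]/m["m00"]])
ab=plane(ft,[c-20*np.array([np.cos(th),np.sin(th)]),c+20*np.array([np.cos(th),np.sin(th)])],.008);d=ab[1]-ab[0];print("\nkidney long axis deg",np.degrees(np.arctan2(d[1],d[0])))
def line(mask,roi,img):
    b=blobs(mask,roi,15)
    m=np.zeros(mask.shape,np.uint8);cv2.drawContours(m,b,-1,255,-1)
    p=np.argwhere(m)[:,::-1].astype(float);cc=p.mean(0);dd=np.linalg.svd(p-cc,full_matrices=False)[2][0];t=(p-cc)@dd
    # midpoint line
    e=np.array([cc+dd*(t.min()-.5),cc+dd*(t.max()+.5)]);cv2.line(img,*[tuple(int(round(v)) for v in q) for q in e],(0,0,255),1);return e
br=lambda f:hsv(f,(5,45,60),(28,255,255))
bl=lambda f:hsv(f,(98,60,60),(120,255,255))
dk=lambda f:cv2.bitwise_or(bl(f),hsv(f,(0,0,0),(180,255,75)))
R={}
for n,f,v,rois in (("top",ft,vt,dict(nh=(305,318,385,338),sh=(183,270,212,342),mb=(428,172,450,200),sb=(328,172,345,201))),
                   ("side",fs,vs,dict(nh=(240,236,262,277),sh=(262,172,312,186),mb=(355,316,388,332),sb=(365,252,395,266)))):
    for k,r in rois.items():
        mk=br(f) if k[1]=="h" else bl(f)
        e=line(mk,r,v); R[n,k]=e; print(n,k,e.round(1).tolist(), len(blobs(mk,r,15)))
for k in ("nh","sh"):
    a,b=R["top",k],R["side",k]
    z=.005 if k=="nh" else .008
    for n,f,e in (("top",ft,a),("side",fs,b)):
        Q=plane(f,e,z);print(k,n,Q.tolist(),"len",np.linalg.norm(Q[0]-Q[1]))
    for bb in (b,b[::-1]):
        T=tri(ft,a,fs,bb);
        if T[:,3].max()<.01: print(k,"tri",T)
for k,z in (("mb",.037),("sb",.0103)):
    for n,f in (("top",ft),("side",fs)): print(k,n,plane(f,R[n,k],z).tolist())
    for bb in (R["side",k],R["side",k][::-1]):
        T=tri(ft,R["top",k],fs,bb); print(k,"tri",T)
# tray rim check in side
for c,y in (((.5035,.4166),16.3),((.5842,.2979),16.45),((.6273,.1466),10.34)):
    a=np.radians(y);Rm=np.array([[np.cos(a),-np.sin(a)],[np.sin(a),np.cos(a)]])
    for z in (0,.02):
        q=np.array([[94,57],[-94,57],[-94,-57],[94,-57]])/1e3@Rm.T+c
        for f,v in ((ft,vt),(fs,vs)): cv2.polylines(v,[np.int32(proj(f,np.c_[q,np.full(4,z)])*16)],True,(0,255,0) if z else (255,0,255),1,cv2.LINE_AA,4)
cv2.imwrite("pics/tm1.png",cv2.resize(vt[150:390,160:470],None,fx=2.5,fy=2.5));cv2.imwrite("pics/sm1.png",cv2.resize(vs[155:355,215:480],None,fx=3,fy=3))
E
python3 m1.py
```

```text
0 53.4; 10 56.5; 20 60.9; 30 65.9; 40 71.9; 50 77.8; 60 82.2; 70 85.6; 80 86.9; 90 85.6; 100 82.5; 110 77.6; 120 71.8; 130 66.8; 140 61.4; 150 56.3; 160 53.6; 170 52.7; 
kidney long axis deg -99.66562402902153
top nh [[313.5, 325.6], [373.6, 329.2]] 1
top sh [[190.5, 281.4], [204.8, 338.6]] 1
top mb [[438.1, 173.6], [441.7, 198.1]] 1
top sb [[333.6, 174.7], [337.7, 198.4]] 1
side nh [[258.9, 236.4], [244.9, 273.5]] 1
side sh [[308.5, 176.1], [265.5, 179.5]] 1
side mb [[359.5, 322.3], [384.5, 322.4]] 1
side sb [[367.5, 259.6], [390.6, 258.7]] 1
nh top [[0.4314177280233665, 0.23850023013572638, 0.0050000000000000044], [0.4229741184467994, 0.13265528526970993, 0.0050000000000000044]] len 0.10618119841276777
nh side [[0.43051183325561193, 0.24293436389649548, 0.0050000000000000044], [0.42194413407795894, 0.1351192696019009, 0.0050000000000000044]] len 0.10815498151703913
nh tri [[0.4315 0.2384 0.0092 0.0001]
 [0.4228 0.1328 0.0075 0.0005]]
sh top [[0.5141189975161315, 0.4567648582125573, 0.008000000000000007], [0.41299073194799046, 0.42979878180244735, 0.008000000000000007]] len 0.104661
[... 372 characters left out ...]
00003]]
mb side [[0.647371197661363, 0.010792498084691848, 0.03700000000000003], [0.6901941848089237, 0.014881716433302605, 0.03700000000000003]]
mb tri [[0.668  0.0099 0.0492 0.0438]
 [0.67   0.0093 0.036  0.0411]]
mb tri [[0.6911 0.0121 0.041  0.0025]
 [0.6477 0.0081 0.0404 0.0008]]
sb top [[0.7037894879839708, 0.19640429268722825, 0.010299999999999976], [0.6591907925349526, 0.1900290324909107, 0.010299999999999976]]
sb side [[0.6563396027172956, 0.1928719677867925, 0.010300000000000087], [0.7017663060944338, 0.20032833219441548, 0.010299999999999976]]
sb tri [[0.6773 0.1914 0.023  0.0452]
 [0.681  0.1929 0.0097 0.0425]]
sb tri [[0.702  0.1964 0.0144 0.0012]
 [0.6573 0.1899 0.0136 0.0022]]
```

View pics/tm1.png

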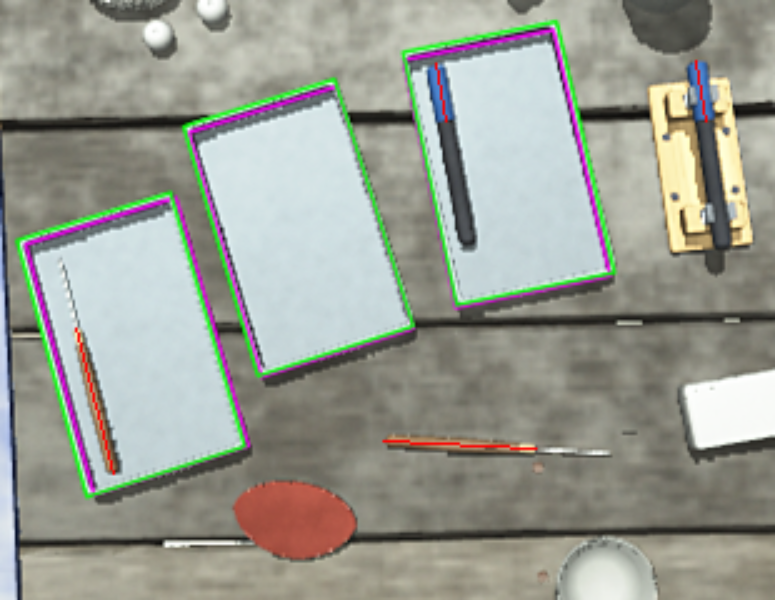

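View pics/sm1.png

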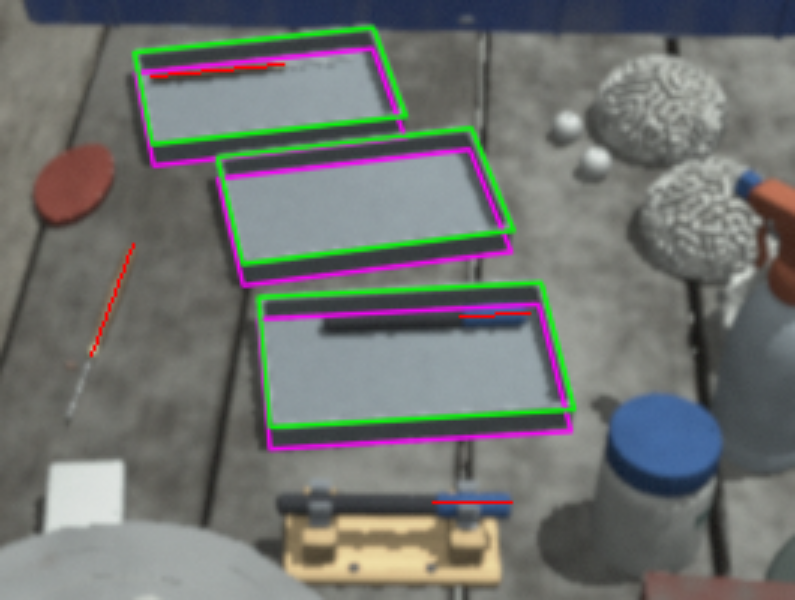

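```bash
cat > go.py <<'E'
import sys;from h import *
from scipy.spatial.transform import Rotation as R
def go(x,y,z,yaw):
    s=arm.get_state();a=np.radians(yaw);X=np.array([np.cos(a),np.sin(a),0]);Z=np.array([0,0,-1.])
    T=np.c_[X,np.cross(Z,X),Z];C=R.from_quat(s["tool_rot"])
    r=(C.inv()*R.from_matrix(T)).as_rotvec();d=C.inv().apply(np.array([x,y,z])-s["position"])*100
    print("turn",r.round(3),"shift",d.round(2),"rows",max(np.linalg.norm(d)/4.17,np.degrees(np.linalg.norm(r))/7.16).round(1))
    print("t",round(s["t"],2),"pos",s["position"].round(4),"yaw",np.degrees(np.arctan2(*C.as_matrix()[[1,0],0])).round(1),"w",s["grip_width"].round(4),"F",s["wrist_force"].round(1))
if __name__=="__main__": go(*map(float,sys.argv[1:]))
E
python3 - <<'E'
from h import *
np.set_printoptions(precision=4,suppress=True)
ft=vision.grab_frame("top");fs=vision.grab_frame("side")
for n,f,r,z in (("top",ft,(430,200,456,256),.037),("side",fs,(300,315,360,332),.037)):
    m=hsv(f,(0,0,0),(180,110,80)); b=blobs(m,r,30)
    for c in b:
        q=cv2.boxPoints(cv2.minAreaRect(c)); print(n,cv2.contourArea(c),q.round(1).tolist())
        P=plane(f,q,z); print(P)
wt=cv2.inRange(cv2.cvtColor(ft["color"],cv2.COLOR_BGR2HSV),np.array((12,50,120)),np.array((30,255,255)))
c=blobs(wt,(410,170,470,260),30); q=cv2.boxPoints(cv2.minAreaRect(np.vstack(c)));print("rest",plane(ft,q,.008))
c=blobs(hsv(ft,(98,80,60),(120,255,255)),(400,95,460,150),30)[0];(u,v),r=cv2.minEnclosingCircle(c);print("lid",plane(ft,[(u,v)],.09),r)
E
python3 go.py .628 .007 .15 95
```

```text
top 239.0 [[435.79998779296875, 254.8000030517578], [438.0, 199.6999969482422], [453.8999938964844, 200.39999389648438], [451.70001220703125, 255.39999389648438]]
[[ 0.5486  0.0232  0.037 ]
 [ 0.6462  0.0141  0.037 ]
 [ 0.6443 -0.0138  0.037 ]
 [ 0.5469 -0.0042  0.037 ]]
side 259.5 [[307.0, 319.0], [359.0, 319.0], [359.0, 328.0], [307.0, 328.0]]
[[ 0.557   0.0087  0.037 ]
 [ 0.6462  0.0179  0.037 ]
 [ 0.6471 -0.0018  0.037 ]
 [ 0.5592 -0.0108  0.037 ]]
rest [[ 0.6838  0.0424  0.008 ]
 [ 0.6912 -0.0192  0.008 ]
 [ 0.5654 -0.0289  0.008 ]
 [ 0.5582  0.0314  0.008 ]]
lid [[0.7699 0.029  0.09  ]] 19.53001594543457
turn [-0.     0.    -0.333] shift [-39.04  60.75   8.76] rows 17.4Traceback (most recent call last):
  File "go.py", line 9, in <module>
    if __name__=="__main__": go(*map(float,sys.argv[1:]))
                             ~~^^^^^^^^^^^^^^^^^^^^^^^^^^
  File "go.py", line 8, in go
    print("t",round(s["t"],2),"pos",s["position"].round(4),"yaw",np.degrees(np.arctan2(*C.as_matrix()[[1,0],0])).round(1),"w",s["grip_width"].round(4),"F",s["wrist_force"].round(1))
                                                                                                                              ^^^^^^^^^^^^^^^^^^^^^
AttributeError: 'float' object has no attribute 'round'
```

```bash
sed -i 's/s\["grip_width"\].round(4)/round(float(s["grip_width"]),4)/' go.py; python3 go.py .625 .0065 .13 95.3
```

```text
turn [-0.     0.    -0.338] shift [-39.16  60.47  10.76] rows 17.5
t 0.4 pos [0.1338 0.5334 0.2376] yaw 75.9 w 0.0925 F [0.1 0.  0.3]
```

>>> {"op": "arm_command", "data": {"plan": [[0,0,-0.338,-39,60.5,0,110],[0,0,-0.338,-39,60.5,0,110],[0,0,-0.338,-39,60.5,0,110],[0,0,-0.338,-39,60.5,0,110],[0,0,-0.338,-39,60.5,0,110],[0,0,-0.338,-39,60.5,0,110],[0,0,-0.338,-39,60.5,0,110],[0,0,-0.338,-39,60.5,0,110]], "force": 40}}

```text
t: 1.07
position: [0.3586, 0.2929, 0.2379]
tool_rot: [0.674, 0.739, 0.0, 0.0]
wrist_force: [0.2, 1.2, 0.1]
grip_width: 0.0534
```

```bash
python3 go.py .625 .0065 .15 95.3
```

```text
turn [ 0.001 -0.    -0.   ] shift [-30.98  23.88   8.79] rows 9.6
t 1.07 pos [0.3586 0.2929 0.2379] yaw 95.3 w 0.0534 F [0.2 1.2 0.1]
```

>>> {"op": "arm_command", "data": {"plan": [[0,0,0,-31,23.9,7,110],[0,0,0,-31,23.9,7,110],[0,0,0,-31,23.9,7,110],[0,0,0,-31,23.9,7,110],[0,0,0,-31,23.9,7,110],[0,0,0,-31,23.9,7,110],[0,0,0,-31,23.9,7,110],[0,0,0,-31,23.9,7,110]]}}

```text
t: 1.73
position: [0.5821, 0.0524, 0.1786]
tool_rot: [0.674, 0.739, 0.0, 0.0]
wrist_force: [0.1, 1.5, -0.2]
grip_width: 0.0529
```

```bash
python3 go.py .625 .0065 .12 95.3
```

```text
turn [ 0.    -0.    -0.001] shift [-4.97  3.85  5.86] rows 2.1
t 1.73 pos [0.5821 0.0524 0.1786] yaw 95.3 w 0.0529 F [ 0.1  1.5 -0.2]
```

>>> {"op": "arm_command", "data": {"plan": [[0,0,0,-4.95,3.85,5.8,110],[0,0,0,-4.95,3.85,5.8,110],[0,0,0,-4.95,3.85,5.8,110],[0,0,0,-4.95,3.85,5.8,110]]}}

```text
t: 2.07
position: [0.6234, 0.0076, 0.1189]
tool_rot: [0.674, 0.738, -0.001, -0.001]
wrist_force: [-0.3, -0.2, 0.3]
grip_width: 0.0531
```

```bash
python3 go.py .625 .0065 .05 95.3; python3 - <<'E'
from h import *
for n,r in (("top",(130,280,380,520)),("side",(230,400,220,480))):
    f=vision.grab_frame(n);i=f["color"][r[0]:r[1],r[2]:r[3]];cv2.imwrite(f"pics/{n}1.png",cv2.resize(i,None,fx=3,fy=3))
E
```

```text
turn [-0.003 -0.001 -0.002] shift [-0.12  0.17  6.89] rows 1.7
t 2.07 pos [0.6234 0.0076 0.1189] yaw 95.2 w 0.0531 F [-0.3 -0.2  0.3]
```

View pics/side1.png

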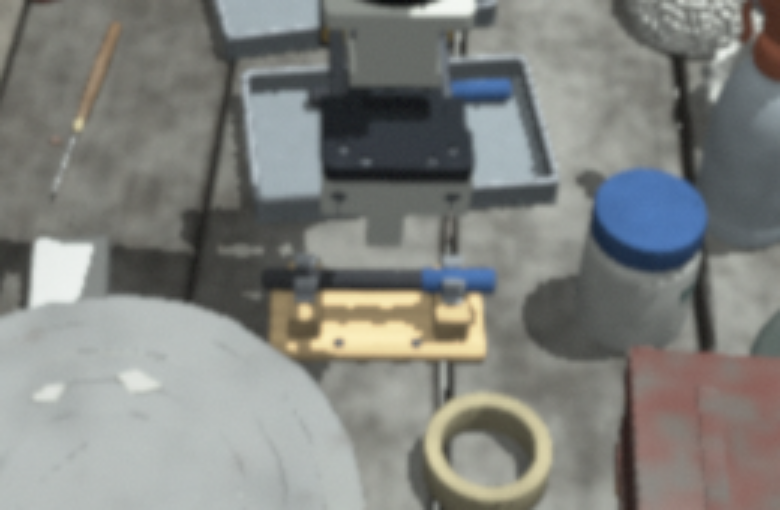

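View pics/top1.png

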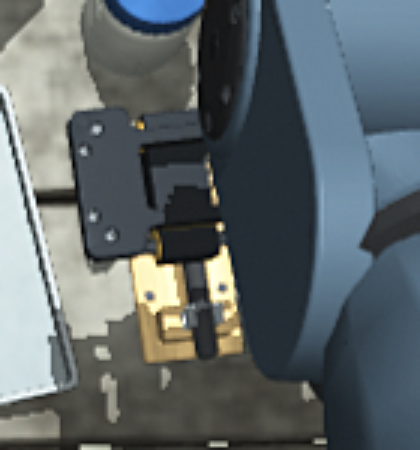

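The gripper is centred above the marker at side px (380,225). It is clear of the jar and wheel.

>>> {"op": "arm_command", "data": {"plan": [[0,0,0,-0.1,0.15,2,110],[0,0,0,-0.1,0.15,4,110],[0,0,0,-0.1,0.15,6,110],[0,0,0,-0.1,0.15,6.9,110],[0,0,0,-0.1,0.15,6.9,110],[0,0,0,-0.1,0.15,6.9,110]]}}

```text
t: 2.67
position: [0.6258, 0.0083, 0.0533]
tool_rot: [0.673, 0.739, 0.0, 0.0]
wrist_force: [-0.6, 0.8, 1.2]
grip_width: 0.0529
```

>>> {"op": "arm_command", "data": {"plan": [[0,0,0,0,0,0,255],[0,0,0,0,0,0,255],[0,0,0,0,0,0,255],[0,0,0,0,0,0,255],[0,0,0,0,0,0,255],[0,0,0,0,0,0,255]], "force": 40}}

```text
t: 3.17
position: [0.6256, 0.0076, 0.0522]
tool_rot: [0.674, 0.739, 0.0, 0.0]
wrist_force: [0.7, -4.9, 1.5]
grip_width: 0.0178
```

```bash
python3 go.py .625 .0065 .10 95.3; python3 - <<'E'
from h import *
for n,r in (("side",(270,370,270,420)),):
    f=vision.grab_frame(n);i=f["color"][r[0]:r[1],r[2]:r[3]];cv2.imwrite(f"pics/{n}2.png",cv2.resize(i,None,fx=5,fy=5))
E
```

```text
turn [ 0.  0. -0.] shift [-0.11 -0.07 -4.78] rows 1.1
t 3.17 pos [0.6256 0.0076 0.0522] yaw 95.3 w 0.0178 F [ 0.7 -4.9  1.5]
```

View pics/side2.png

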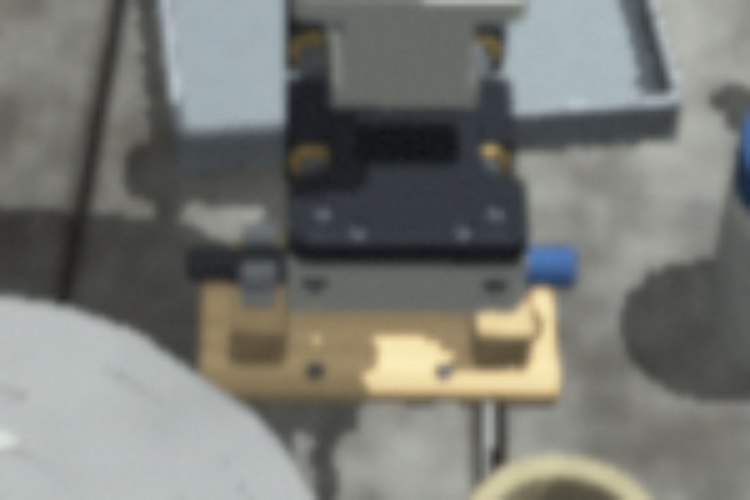

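>>> {"op": "arm_command", "data": {"plan": [[0,0,0,0,0,0,255],[0,0,0,0,0,0,255],[0,0,0,0,0,0,255]], "force": 40}}

```text
t: 3.47
position: [0.6258, 0.007, 0.0523]
tool_rot: [0.674, 0.739, -0.0, 0.001]
wrist_force: [-0.3, -6.4, 2.6]
grip_width: 0.0135
```

```bash
python3 go.py .625 .0065 .10 95.3; python3 - <<'E'
from h import *
for n,r in (("side",(270,370,270,420)),("top",(150,270,380,520))):
    f=vision.grab_frame(n);i=f["color"][r[0]:r[1],r[2]:r[3]];cv2.imwrite(f"pics/{n}3.png",cv2.resize(i,None,fx=5,fy=5))
E
```

```text
turn [ 0.001  0.001 -0.   ] shift [-0.05 -0.08 -4.77] rows 1.1
t 3.47 pos [0.6258 0.007  0.0523] yaw 95.3 w 0.0135 F [-0.3 -6.4  2.6]
```

View pics/side3.png

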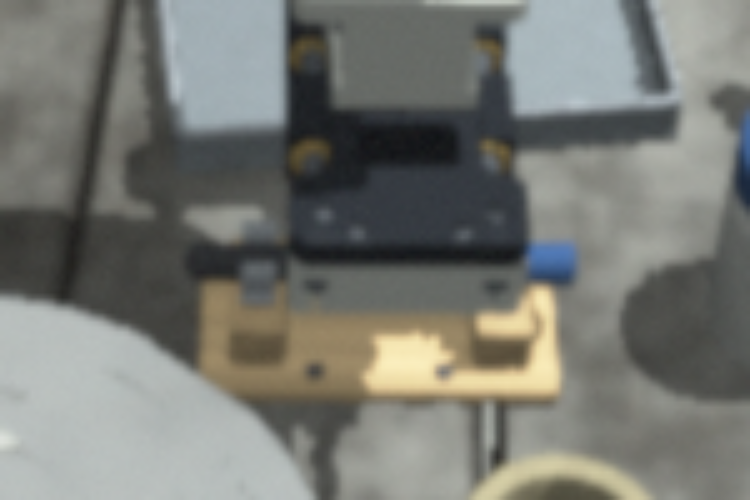

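View pics/top3.png

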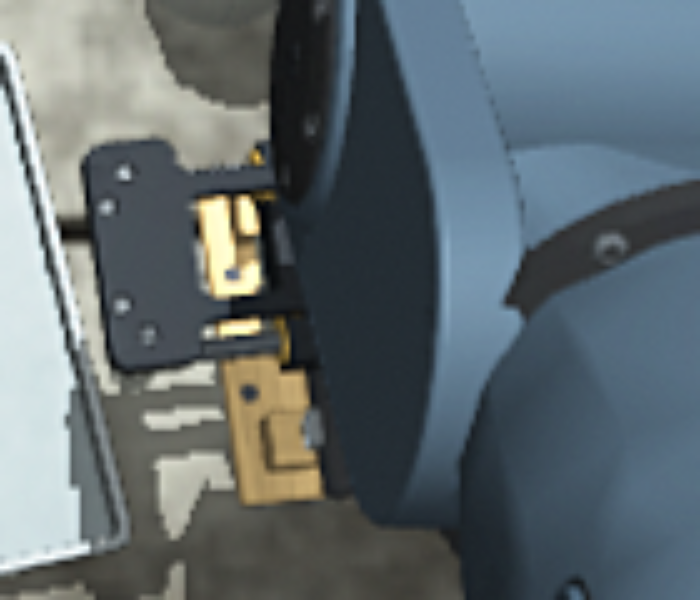

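>>> {"op": "arm_command", "data": {"plan": [[0,0,0,0,0,-0.5,255],[0,0,0,0,0,-1,255],[0,0,0,0,0,-1.5,255],[0,0,0,0,0,-2.2,255],[0,0,0,0,0,-3.5,255],[0,0,0,0,0,-5,255],[0,0,0,0,0,-7,255],[0,0,0,0,0,-7,255]], "force": 45}}

```text
t: 4.23
position: [0.6273, 0.0079, 0.1265]
tool_rot: [0.674, 0.739, 0.002, 0.002]
wrist_force: [0.7, -0.1, 1.1]
grip_width: 0.0136
```

```bash
python3 go.py .625 .1336 .12 100.3; python3 - <<'E'
from h import *
for n,r in (("side",(230,370,250,430)),):
    f=vision.grab_frame(n);i=f["color"][r[0]:r[1],r[2]:r[3]];cv2.imwrite(f"pics/{n}4.png",cv2.resize(i,None,fx=4,fy=4))
E
```

```text
turn [ 0.006  0.001 -0.087] shift [12.54  0.93  0.65] rows 3.0
t 4.23 pos [0.6273 0.0079 0.1265] yaw 95.3 w 0.0136 F [ 0.7 -0.1  1.1]
```

View pics/side4.png

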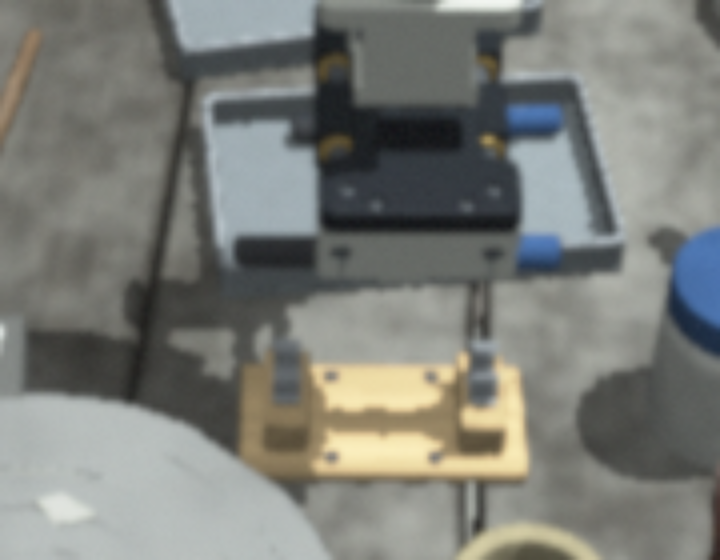

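Marker pulled free and level in the jaws (side px ~ (390,250)); both clips are empty. Next I go over the marker tray.

>>> {"op": "arm_command", "data": {"plan": [[0,0,-0.087,4,0.3,0,255],[0,0,-0.087,8,0.6,0,255],[0,0,-0.087,12,0.7,0,255],[0,0,-0.087,12.65,0.7,0,255],[0,0,-0.087,12.65,0.7,2,255],[0,0,-0.087,12.65,0.7,4.5,255],[0,0,-0.087,12.65,0.7,6,255],[0,0,-0.087,12.65,0.7,6,255]]}}

```text
t: 4.95
position: [0.6185, 0.134, 0.0582]
tool_rot: [0.641, 0.768, -0.002, -0.002]
wrist_force: [0.3, 0.4, -0.2]
grip_width: 0.0135
```

```bash
python3 go.py .6295 .1348 .0256 100.3; python3 - <<'E'
from h import *
for n,r in (("side",(220,350,260,440)),("top",(140,290,310,490))):
    f=vision.grab_frame(n);i=f["color"][r[0]:r[1],r[2]:r[3]];cv2.imwrite(f"pics/{n}5.png",cv2.resize(i,None,fx=4,fy=4))
E
```

```text
turn [-0.006 -0.    -0.   ] shift [-0.12  1.11  3.25] rows 0.8
t 4.95 pos [0.6185 0.134  0.0582] yaw 100.3 w 0.0135 F [ 0.3  0.4 -0.2]
```

View pics/side5.png

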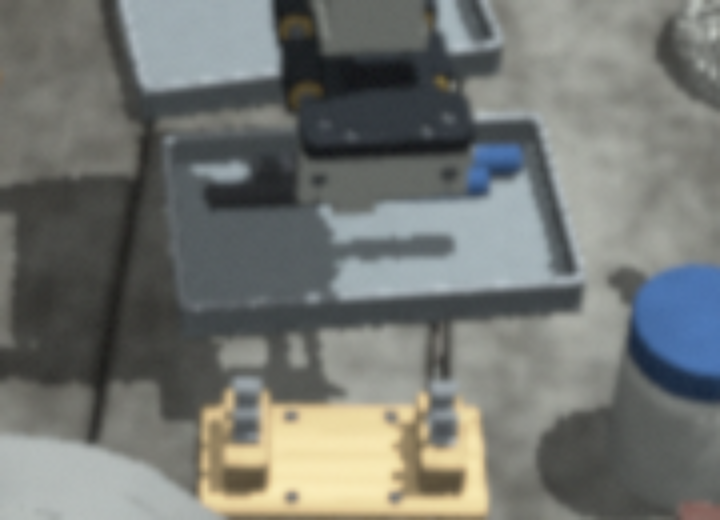

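View pics/top5.png

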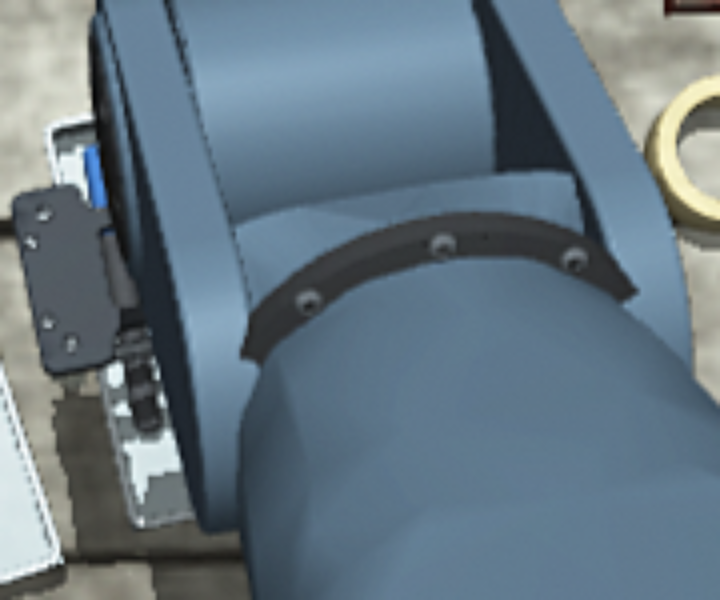

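>>> {"op": "arm_command", "data": {"plan": [[0,0,0,-0.1,0.6,0.7,255],[0,0,0,-0.1,1.1,1.4,255],[0,0,0,-0.1,1.1,2.1,255],[0,0,0,-0.1,1.1,2.5,255],[0,0,0,-0.1,1.1,2.8,255],[0,0,0,-0.1,1.1,2.9,255],[0,0,0,-0.1,1.1,2.9,255]]}}

```text
t: 5.63
position: [0.6316, 0.1353, 0.0327]
tool_rot: [0.641, 0.768, -0.0, -0.0]
wrist_force: [0.5, 0.2, -0.7]
grip_width: 0.0135
```

```bash
python3 go.py .6295 .1348 .0256 100.3
```

```text
turn [-0.    -0.    -0.001] shift [-0.01 -0.22  0.71] rows 0.2
t 5.63 pos [0.6316 0.1353 0.0327] yaw 100.3 w 0.0135 F [ 0.5  0.2 -0.7]
```

>>> {"op": "arm_command", "data": {"plan": [[0,0,0,0,-0.2,0.2,255],[0,0,0,0,-0.2,0.4,255],[0,0,0,0,-0.2,0.5,255],[0,0,0,0,-0.2,0.5,255]]}}

```text
t: 5.97
position: [0.6297, 0.1349, 0.0278]
tool_rot: [0.641, 0.768, -0.0, -0.0]
wrist_force: [-0.4, 0.9, -1.1]
grip_width: 0.0134
```

>>> {"op": "arm_command", "data": {"plan": [[0,0,0,0,0,0.1,255],[0,0,0,0,0,0.2,255],[0,0,0,0,0,0.2,255]]}}

```text
t: 6.22
position: [0.6298, 0.1349, 0.0258]
tool_rot: [0.641, 0.768, -0.0, -0.0]
wrist_force: [-0.2, -0.8, -0.7]
grip_width: 0.0131
```

>>> {"op": "arm_command", "data": {"plan": [[0,0,0,0,0,0.1,255],[0,0,0,0,0,0.1,255]]}}

```text
t: 6.38
position: [0.6298, 0.1349, 0.0248]
tool_rot: [0.641, 0.768, -0.0, -0.0]
wrist_force: [0.1, 0.8, -0.4]
grip_width: 0.0133
```

>>> {"op": "arm_command", "data": {"plan": [[0,0,0,0,0,0.1,255],[0,0,0,0,0,0.1,255]]}}

```text
t: 6.55
position: [0.6299, 0.135, 0.0248]
tool_rot: [0.641, 0.768, 0.0, 0.0]
wrist_force: [-3.3, -1.0, 8.3]
grip_width: 0.0131
```

>>> {"op": "arm_command", "data": {"plan": [[0,0,0,0,0,-0.05,205],[0,0,0,0,0,-0.05,200],[0,0,0,0,0,-0.05,190],[0,0,0,0,0,-0.05,190],[0,0,0,0,0,-1,190],[0,0,0,0,0,-3,190],[0,0,0,0,0,-6,190],[0,0,0,0,0,-9,190]]}}

```text
t: 7.22
position: [0.6294, 0.1349, 0.1151]
tool_rot: [0.641, 0.768, -0.0, -0.0]
wrist_force: [0.0, -0.2, -0.2]
grip_width: 0.0239
```

```bash
python3 go.py .4263 .181 .12 -4.6; python3 - <<'E'
from h import *
for n,r in (("side",(220,350,260,440)),("top",(140,290,310,490))):
    f=vision.grab_frame(n);i=f["color"][r[0]:r[1],r[2]:r[3]];cv2.imwrite(f"pics/{n}6.png",cv2.resize(i,None,fx=4,fy=4))
E
```

```text
turn [-1.00e-03  1.00e-03  1.83e+00] shift [  8.16 -19.16  -0.47] rows 14.6
t 7.22 pos [0.6294 0.1349 0.1151] yaw 100.3 w 0.0239 F [ 0.  -0.2 -0.2]
```

View pics/side6.png

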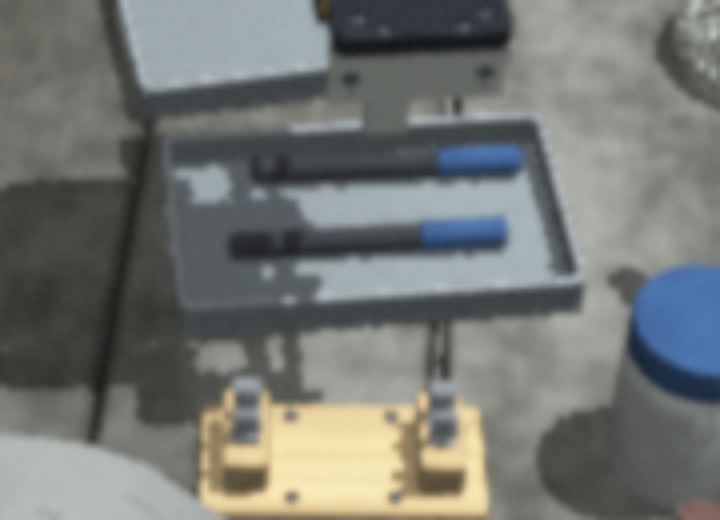

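Both markers lie flat in the tray (side px blue caps at about (480,160) and (465,232)). Now the needle tool.

>>> {"op": "arm_command", "data": {"plan": [[0,0,1.83,8.2,-19.2,0,160],[0,0,1.83,8.2,-19.2,0,160],[0,0,1.83,8.2,-19.2,0,160],[0,0,1.83,8.2,-19.2,0,160],[0,0,1.83,8.2,-19.2,0,160],[0,0,1.83,8.2,-19.2,0,160],[0,0,1.83,8.2,-19.2,0,160],[0,0,1.83,8.2,-19.2,0,160]]}}

```text
t: 7.98
position: [0.4257, 0.1817, 0.1143]
tool_rot: [0.931, 0.364, 0.0, 0.0]
wrist_force: [0.3, -0.0, -0.4]
grip_width: 0.0345
```

```bash
python3 go.py .4263 .181 .10 -4.6
```

```text
turn [ 0.    -0.     0.825] shift [-0.    0.09  1.43] rows 6.6
t 7.98 pos [0.4257 0.1817 0.1143] yaw 42.7 w 0.0345 F [ 0.3 -0.  -0.4]
```

>>> {"op": "arm_command", "data": {"plan": [[0,0,0.825,0,0.1,1,160],[0,0,0.825,0,0.1,3,160],[0,0,0.825,0,0.1,5,160],[0,0,0.825,0,0.1,5,160],[0,0,0.825,0,0.1,5,160],[0,0,0.825,0,0.1,5,160],[0,0,0.825,0,0.1,5,160],[0,0,0.825,0,0.1,5,160]]}}

```text
t: 8.65
position: [0.4269, 0.1807, 0.064]
tool_rot: [0.999, -0.039, -0.0, 0.0]
wrist_force: [-0.2, -0.5, 0.4]
grip_width: 0.0346
```

```bash
python3 go.py .4263 .181 .0205 -4.6; python3 - <<'E'
from h import *
for n,r in (("side",(210,330,200,380)),("top",(150,350,210,470))):
    f=vision.grab_frame(n);i=f["color"][r[0]:r[1],r[2]:r[3]];cv2.imwrite(f"pics/{n}7.png",cv2.resize(i,None,fx=3 if n=="top" else 4,fy=3 if n=="top" else 4))
E
```

```text
turn [0.    0.    0.002] shift [-0.06 -0.03  4.35] rows 1.0
t 8.65 pos [0.4269 0.1807 0.064 ] yaw -4.5 w 0.0346 F [-0.2 -0.5  0.4]
```

View pics/side7.png

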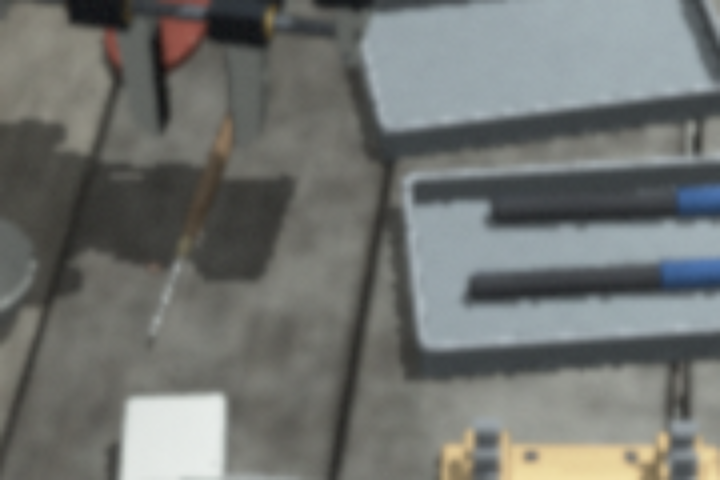

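View pics/top7.png

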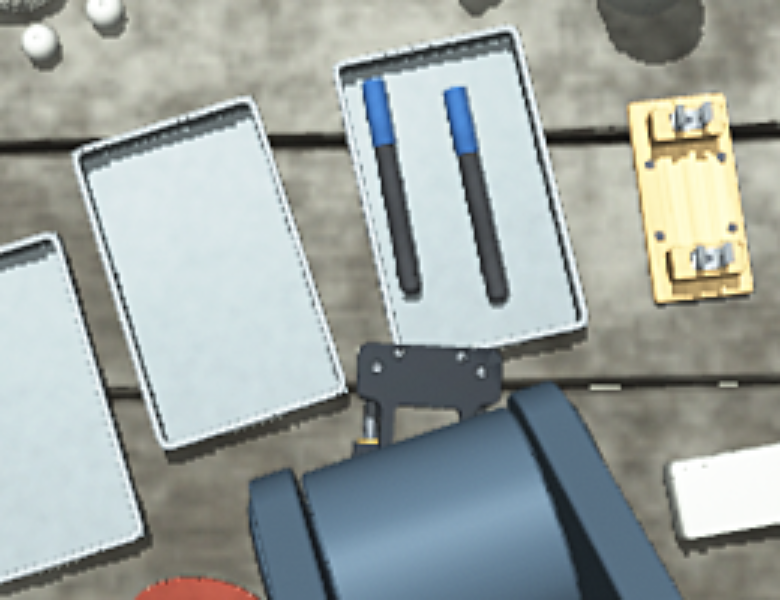

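Both markers sit flat in the tray and the rest is empty. The fingers straddle the needle handle at side px (190,130). I descend.

>>> {"op": "arm_command", "data": {"plan": [[0,0,0,-0.05,0,1.5,160],[0,0,0,-0.05,0,3,160],[0,0,0,-0.05,0,3.8,160],[0,0,0,-0.05,0,4.2,160],[0,0,0,-0.05,0,4.2,160],[0,0,0,-0.05,0,4.2,160]]}}

```text
t: 9.25
position: [0.4266, 0.1808, 0.0222]
tool_rot: [0.999, -0.037, 0.0, -0.0]
wrist_force: [0.7, -0.2, -0.4]
grip_width: 0.0351
```

```bash
python3 go.py .4263 .181 .0205 -4.6
```

```text
turn [-0.    -0.     0.006] shift [-0.03 -0.02  0.17] rows 0.0
t 9.25 pos [0.4266 0.1808 0.0222] yaw -4.3 w 0.0351 F [ 0.7 -0.2 -0.4]
```

>>> {"op": "arm_command", "data": {"plan": [[0,0,0,0,0,0.1,190],[0,0,0,0,0,0.1,255],[0,0,0,0,0,0.1,255],[0,0,0,0,0,0.1,255],[0,0,0,0,0,0.1,255],[0,0,0,0,0,0.1,255],[0,0,0,0,0,0.1,255],[0,0,0,0,0,0.1,255]], "force": 30}}

```text
t: 9.92
position: [0.4266, 0.1808, 0.0212]
tool_rot: [0.999, -0.037, 0.0, -0.0]
wrist_force: [-1.0, 0.0, 6.1]
grip_width: 0.0091
```

>>> {"op": "arm_command", "data": {"plan": [[0,0,0,0,0,0,255],[0,0,0,0,0,0,255],[0,0,0,0,0,-0.5,255],[0,0,0,0,0,-1.5,255],[0,0,0,0,0,-4,255],[0,0,0,0,0,-7,255],[0,0,0,0,0,-8,255],[0,0,0,0,0,-8,255]]}}

```text
t: 10.58
position: [0.4278, 0.1812, 0.1035]
tool_rot: [0.999, -0.037, 0.002, -0.001]
wrist_force: [1.0, 0.4, -0.2]
grip_width: 0.0088
```

```bash
python3 go.py .513 .408 .10 -73.7; python3 - <<'E'
from h import *
for n,r in (("side",(190,310,200,380)),):
    f=vision.grab_frame(n);i=f["color"][r[0]:r[1],r[2]:r[3]];cv2.imwrite(f"pics/{n}8.png",cv2.resize(i,None,fx=4,fy=4))
E
```

```text
turn [-0.004 -0.003  1.211] shift [  6.8  -23.26   0.43] rows 9.7
t 10.58 pos [0.4278 0.1812 0.1035] yaw -4.3 w 0.0088 F [ 1.   0.4 -0.2]
```

View pics/side8.png

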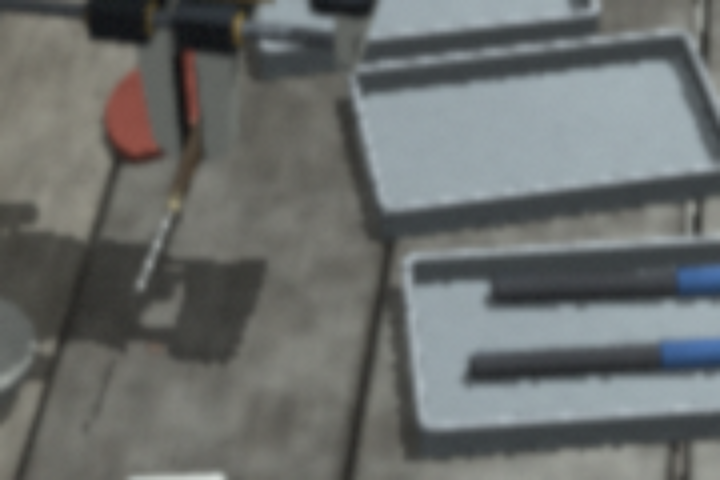

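```bash
python3 - <<'E'
from h import *
np.set_printoptions(precision=3,suppress=True)
ft=vision.grab_frame("top");fs=vision.grab_frame("side")
print(tri(ft,[(163,425),(151,18)],fs,[(211,135),(522,143)]))
cv2.imwrite("pics/tub.png",np.hstack([cv2.resize(ft["color"][200:440,120:220],None,fx=2.5,fy=2.5),cv2.resize(fs["color"][20:220,200:360],None,fx=3,fy=3)]))
E
```

```text
[[0.286 0.472 0.094 0.001]
 [0.98  0.513 0.093 0.015]]
```

View pics/tub.png

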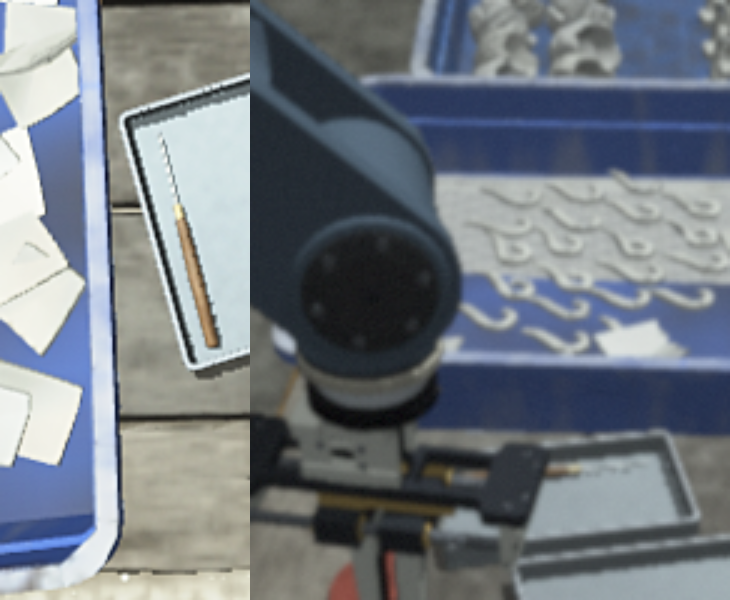

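```bash
python3 - <<'E'
s=open('go.py').read()
s=s.replace("def go(x,y,z,yaw):","def go(x,y,z,yaw,tilt=0):").replace("Z=np.array([0,0,-1.])","t=np.radians(tilt);Z=np.array([0,0,-1.]);X,Z=np.cos(t)*X+np.sin(t)*Z,np.cos(t)*Z-np.sin(t)*X")
open('go.py','w').write(s)
E
python3 go.py .5307 .4039 .10 -73.7 10;python3 go.py .5307 .4039 .13 -73.7 0
```

```text
turn [ 0.107 -0.152  1.208] shift [  8.77 -23.06   0.  ] rows 9.8
t 10.73 pos [0.426  0.1806 0.1002] yaw -4.3 w 0.0095 F [ 0.9 -0.1  0.1]
turn [1.000e-03 1.000e-03 1.211e+00] shift [  8.77 -23.06  -3.  ] rows 9.7
t 10.73 pos [0.426  0.1806 0.1002] yaw -4.3 w 0.0095 F [ 0.9 -0.1  0.1]
```

>>> {"op": "arm_command", "data": {"plan": [[0,0,1.211,8.8,-23,-2.5,255],[0,0,1.211,8.8,-23,-2.5,255],[0,0,1.211,8.8,-23,-2.5,255],[0,0,1.211,8.8,-23,-2.5,255],[0,0,1.211,8.8,-23,-2.5,255],[0,0,1.211,8.8,-23,-2.5,255],[0,0,1.211,8.8,-23,-2.5,255],[0,0,1.211,8.8,-23,-2.5,255]]}}

```text
t: 11.4
position: [0.5312, 0.4049, 0.1234]
tool_rot: [0.859, -0.513, -0.001, 0.001]
wrist_force: [-0.3, -0.3, -1.1]
grip_width: 0.0092
```

```bash
python3 go.py .5307 .4039 .10 -73.7 10
```

```text
turn [ 0.021 -0.174  0.209] shift [0.07 0.08 2.34] rows 2.2
t 11.4 pos [0.5312 0.4049 0.1234] yaw -61.7 w 0.0092 F [-0.3 -0.3 -1.1]
```

>>> {"op": "arm_command", "data": {"plan": [[0.021,-0.174,0.209,0.05,0.1,2.3,255],[0.021,-0.174,0.209,0.05,0.1,2.3,255],[0.021,-0.174,0.209,0.05,0.1,2.3,255],[0.021,-0.174,0.209,0.05,0.1,2.3,255],[0.021,-0.174,0.209,0.05,0.1,2.3,255]]}}

```text
t: 11.82
position: [0.5309, 0.4024, 0.1026]
tool_rot: [0.799, -0.595, -0.068, -0.053]
wrist_force: [0.4, 0.3, 0.3]
grip_width: 0.0092
```

```bash
python3 go.py .5307 .4039 .04 -73.7 10; python3 - <<'E'
from h import *
for n,r in (("side",(100,250,200,400)),("top",(200,400,130,330))):
    f=vision.grab_frame(n);i=f["color"][r[0]:r[1],r[2]:r[3]];cv2.imwrite(f"pics/{n}9.png",cv2.resize(i,None,fx=3 if n=="top" else 4,fy=3 if n=="top" else 4))
E
```

```text
turn [-0.001 -0.002  0.007] shift [ 0.92 -0.01  6.2 ] rows 1.5
t 11.82 pos [0.5309 0.4024 0.1026] yaw -73.3 w 0.0092 F [0.4 0.3 0.3]
```

View pics/side9.png

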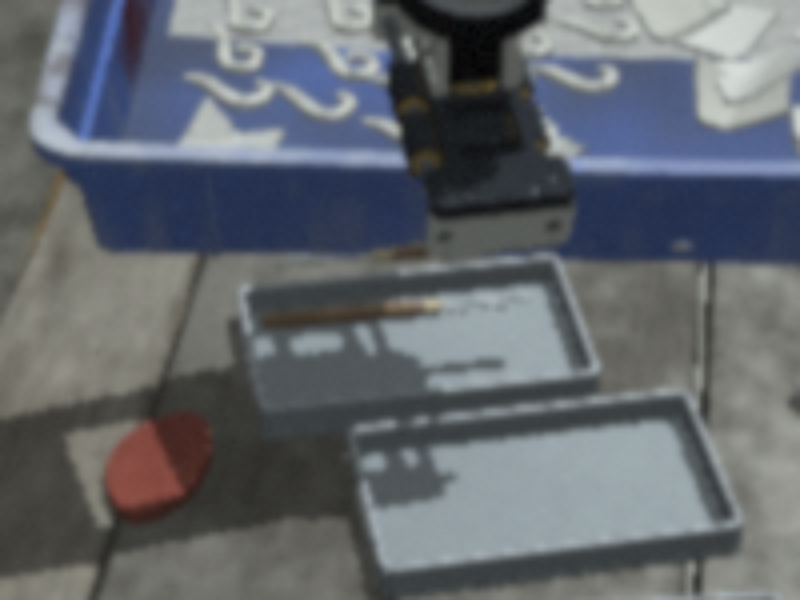

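View pics/top9.png

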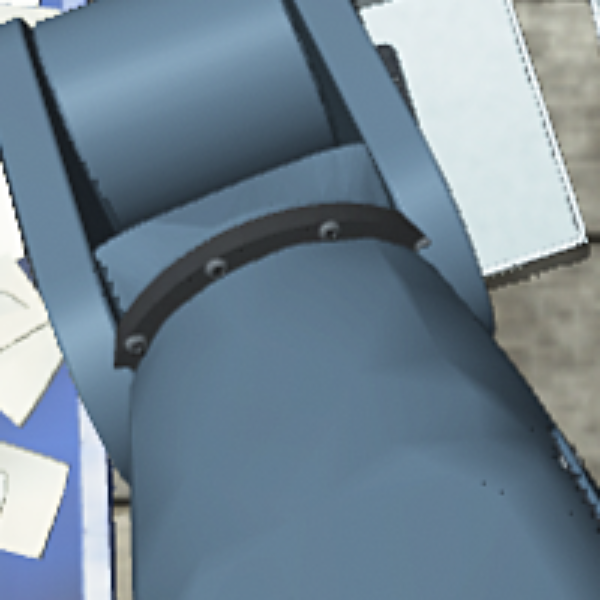

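```bash
python3 - <<'E'
from h import *
f=vision.grab_frame("side");cv2.imwrite("pics/side10.png",cv2.resize(f["color"][125:185,270:370],None,fx=8,fy=8,interpolation=cv2.INTER_CUBIC))
E
```

```text
(no output)
```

View pics/side10.png

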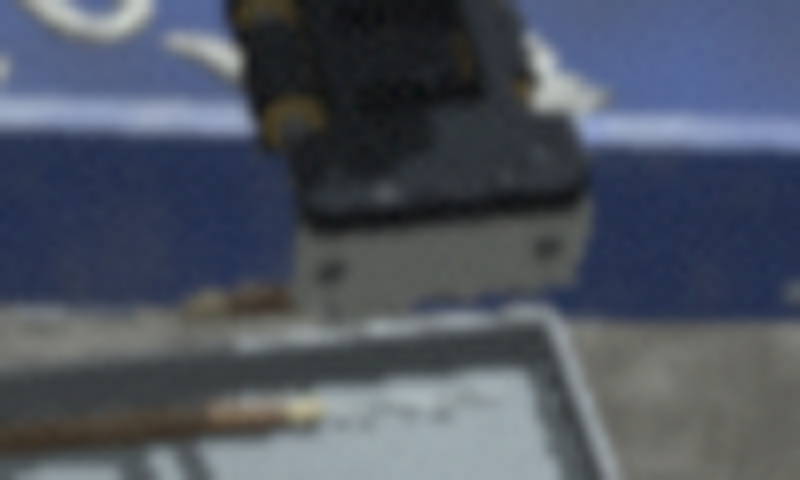

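```bash
python3 - <<'E'
from h import *
from scipy.spatial.transform import Rotation as R
s=arm.get_state();M=R.from_quat(s["tool_rot"]).as_matrix();p=s["position"];print(p,M.round(2).tolist())
f=vision.grab_frame("side")
h=p+.016*M[:,2]; d=-M[:,1]
d=d*np.sign(d[0])
for k in (-.101,-.044,-.022,0,.022,.056):
    print(k,((proj(f,[h+k*d])-[270,125])*8).round())
E
```

```text
[0.53077947 0.40310428 0.10323455] [[0.28, -0.96, -0.05], [-0.94, -0.29, 0.17], [-0.17, -0.0, -0.98]]
-0.101 [[-11. 330.]]
-0.044 [[200. 307.]]
-0.022 [[280. 299.]]
0 [[360. 290.]]
0.022 [[440. 281.]]
0.056 [[562. 268.]]
```

The ferrule sits at crop px (190,305), which matches the predicted (200,307), so the tool is gripped level as planned. I lower it.

>>> {"op": "arm_command", "data": {"plan": [[0,0,0,0.3,0,2,255],[0,0,0,0.6,0,4,255],[0,0,0,0.9,0,5.5,255],[0,0,0,0.95,0,6.2,255],[0,0,0,1,0,6.6,255],[0,0,0,1,0,6.6,255]]}}

```text
t: 12.52
position: [0.5304, 0.4043, 0.0358]
tool_rot: [0.799, -0.596, -0.069, -0.053]
wrist_force: [0.3, 0.8, 0.6]
grip_width: 0.0089
```

```bash
python3 go.py .5307 .4039 .024 -73.7 10; python3 - <<'E'
from h import *
f=vision.grab_frame("side");cv2.imwrite("pics/side11.png",cv2.resize(f["color"][125:215,250:370],None,fx=6,fy=6,interpolation=cv2.INTER_CUBIC))
E
```

```text
turn [-0.001  0.     0.005] shift [ 0.25 -0.02  1.15] rows 0.3
t 12.52 pos [0.5304 0.4043 0.0358] yaw -73.4 w 0.0089 F [0.3 0.8 0.6]
```

View pics/side11.png

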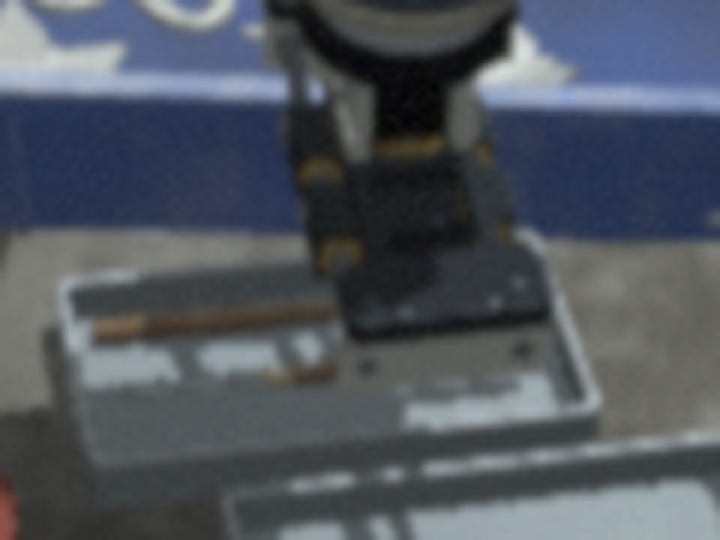

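>>> {"op": "arm_command", "data": {"plan": [[0,0,0,0.05,0,0.3,255],[0,0,0,0.12,0,0.6,255],[0,0,0,0.18,0,0.8,255],[0,0,0,0.18,0,0.8,255]]}}

```text
t: 12.9
position: [0.5306, 0.4037, 0.0278]
tool_rot: [0.798, -0.596, -0.069, -0.053]
wrist_force: [-0.1, -1.3, -0.4]
grip_width: 0.0093
```

>>> {"op": "arm_command", "data": {"plan": [[0,0,0,0.02,0,0.1,255],[0,0,0,0.04,0,0.2,255],[0,0,0,0.04,0,0.2,255]]}}

```text
t: 13.15
position: [0.5307, 0.4037, 0.0259]
tool_rot: [0.798, -0.596, -0.069, -0.053]
wrist_force: [-0.4, 0.2, -0.1]
grip_width: 0.009
```

>>> {"op": "arm_command", "data": {"plan": [[0,0,0,0.02,0,0.1,255],[0,0,0,0.02,0,0.1,255]]}}

```text
t: 13.32
position: [0.5306, 0.4037, 0.0249]
tool_rot: [0.798, -0.596, -0.069, -0.053]
wrist_force: [-0.3, -0.1, 0.0]
grip_width: 0.0091
```

>>> {"op": "arm_command", "data": {"plan": [[0,0,0,0.02,0,0.1,255],[0,0,0,0.02,0,0.1,255]]}}

```text
t: 13.48
position: [0.5308, 0.4038, 0.0246]
tool_rot: [0.799, -0.596, -0.069, -0.053]
wrist_force: [-3.4, -1.7, 6.0]
grip_width: 0.0088
```

>>> {"op": "arm_command", "data": {"plan": [[0,0,0,0.01,0,0.08,255],[0,0,0,0.01,0,0.08,255]]}}

```text
t: 13.65
position: [0.5308, 0.4039, 0.0245]
tool_rot: [0.799, -0.596, -0.069, -0.053]
wrist_force: [-4.7, -3.0, 13.4]
grip_width: 0.009
```

>>> {"op": "arm_command", "data": {"plan": [[0,0,0,-0.02,0,-0.12,220],[0,0,0,-0.02,0,-0.12,215],[0,0,0,-0.02,0,-0.12,210],[0,0,0,-0.04,0,-0.25,195],[0,0,0,-0.04,0,-0.25,195],[0,0,0,-0.1,0,-0.6,195],[0,0,0,-0.35,0,-2,195],[0,0,0,-0.7,0,-4,195]]}}

```text
t: 14.32
position: [0.5299, 0.4033, 0.0635]
tool_rot: [0.798, -0.596, -0.07, -0.052]
wrist_force: [0.5, 0.6, 0.9]
grip_width: 0.022
```

```bash
python3 go.py .5307 .4039 .13 -73.7 0; python3 go.py .378 .302 .13 -9.7 0; python3 - <<'E'
from h import *
f=vision.grab_frame("side");cv2.imwrite("pics/side12.png",cv2.resize(f["color"][125:215,250:370],None,fx=6,fy=6,interpolation=cv2.INTER_CUBIC))
E
```

```text
turn [0.    0.174 0.004] shift [-1.19 -0.1  -6.54] rows 1.6
t 14.32 pos [0.5299 0.4033 0.0635] yaw -73.5 w 0.022 F [0.5 0.6 0.9]
turn [-0.097  0.156 -1.11 ] shift [ 4.15 17.44 -7.48] rows 9.0
t 14.32 pos [0.5299 0.4033 0.0635] yaw -73.5 w 0.022 F [0.5 0.6 0.9]
```

View pics/side12.png

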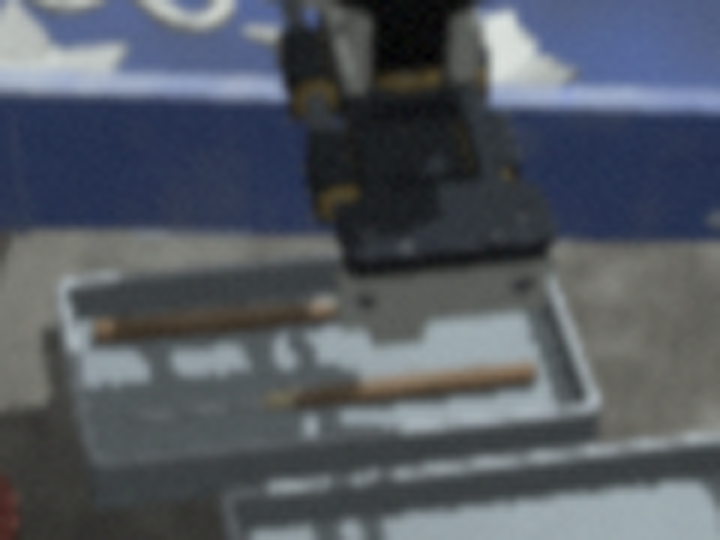

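The needle tool lies flat in its tray (px (280–530,375–400)), parallel to the spare. I lift, then go for the kidney.

>>> {"op": "arm_command", "data": {"plan": [[0,0,0,-0.6,-0.1,-4,195],[0,0.174,0,-1.2,-0.1,-6.5,100],[0,0.174,0,-1.2,-0.1,-6.5,60],[0,0.174,0,-1.2,-0.1,-6.5,60]]}}

```text
t: 14.7
position: [0.5316, 0.4063, 0.1328]
tool_rot: [0.802, -0.597, 0.002, -0.003]
wrist_force: [-1.6, -0.6, -1.3]
grip_width: 0.0374
```

```bash
python3 go.py .378 .302 .10 -9.7 0; python3 - <<'E'
from h import *
for n,r in (("top",(210,400,150,410)),):
    f=vision.grab_frame(n);i=f["color"][r[0]:r[1],r[2]:r[3]];cv2.imwrite(f"pics/{n}12.png",cv2.resize(i,None,fx=3,fy=3))
E
```

```text
turn [-0.007 -0.004 -1.111] shift [ 5.59 17.73  3.15] rows 8.9
t 14.7 pos [0.5316 0.4063 0.1328] yaw -73.3 w 0.0374 F [-1.6 -0.6 -1.3]
```

>>> {"op": "arm_command", "data": {"plan": [[0,0,-1.11,5.6,17.7,2.5,50],[0,0,-1.11,5.6,17.7,2.5,50],[0,0,-1.11,5.6,17.7,2.5,50],[0,0,-1.11,5.6,17.7,2.5,50],[0,0,-1.11,5.6,17.7,2.5,50],[0,0,-1.11,5.6,17.7,2.5,50],[0,0,-1.11,5.6,17.7,2.5,50],[0,0,-1.11,5.6,17.7,2.5,50]]}}

```text
t: 15.42
position: [0.3769, 0.2995, 0.1037]
tool_rot: [0.99, -0.138, -0.0, -0.001]
wrist_force: [0.1, 0.7, 0.6]
grip_width: 0.0745
```

```bash
python3 go.py .378 .302 .06 -9.7 0
```

```text
turn [-0.003  0.    -0.108] shift [ 0.04 -0.26  4.37] rows 1.1
t 15.42 pos [0.3769 0.2995 0.1037] yaw -15.9 w 0.0745 F [0.1 0.7 0.6]
```

>>> {"op": "arm_command", "data": {"plan": [[0,0,-0.108,0.1,-0.2,2,50],[0,0,-0.108,0.1,-0.2,4,50],[0,0,-0.108,0.1,-0.2,5,50],[0,0,-0.108,0.1,-0.2,5,50],[0,0,-0.108,0.1,-0.2,5,50]]}}

```text
t: 15.83
position: [0.3789, 0.3016, 0.054]
tool_rot: [0.996, -0.088, 0.0, -0.001]
wrist_force: [-0.1, -0.0, 0.2]
grip_width: 0.0746
```

```bash
python3 go.py .378 .302 .0205 -9.7 0;  python3 - <<'E'
from h import *
for n,r,k in (("top",(200,400,160,420),3),("side",(160,280,190,340),5)):
    f=vision.grab_frame(n);i=f["color"][r[0]:r[1],r[2]:r[3]];cv2.imwrite(f"pics/{n}13.png",cv2.resize(i,None,fx=k,fy=k))
E
```

```text
turn [-0.001 -0.    -0.006] shift [-0.09 -0.02  3.35] rows 0.8
t 15.83 pos [0.3789 0.3016 0.054 ] yaw -10.1 w 0.0746 F [-0.1 -0.   0.2]
```

View pics/side13.png

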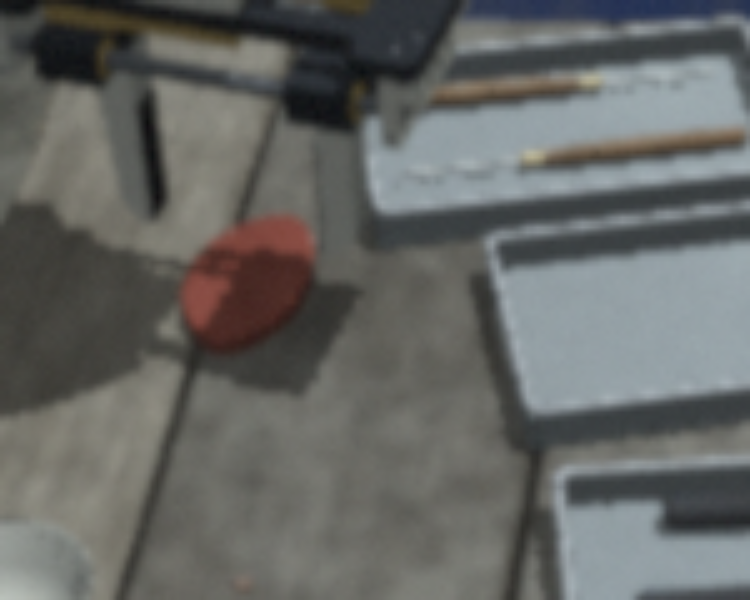

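View pics/top13.png

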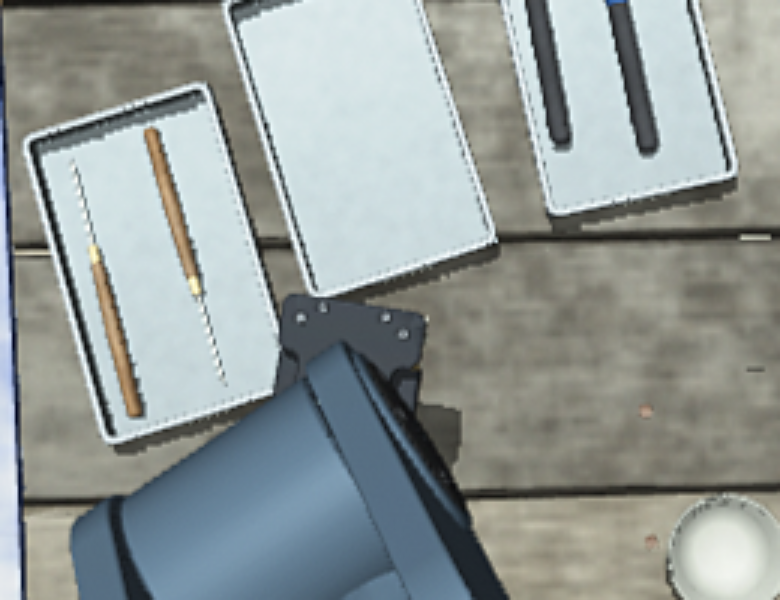

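>>> {"op": "arm_command", "data": {"plan": [[0,0,0,-0.05,0,1.2,50],[0,0,0,-0.1,0,2.3,50],[0,0,0,-0.1,0,3,50],[0,0,0,-0.1,0,3.3,50],[0,0,0,-0.1,0,3.3,50],[0,0,0,-0.1,0,3.3,80],[0,0,0,-0.1,0,3.3,90],[0,0,0,-0.1,0,3.3,100]], "force": 20}}

```text
t: 16.6
position: [0.3785, 0.3025, 0.0217]
tool_rot: [0.996, -0.087, 0.001, -0.001]
wrist_force: [0.1, 0.4, -0.3]
grip_width: 0.0602
```

>>> {"op": "arm_command", "data": {"plan": [[0,0,0,0,0,0,140],[0,0,0,0,0,0,255],[0,0,0,0,0,0,255],[0,0,0,0,0,0,255]], "force": 20}}

```text
t: 16.93
position: [0.3784, 0.3024, 0.0216]
tool_rot: [0.996, -0.087, 0.001, -0.001]
wrist_force: [-0.0, -0.6, 5.1]
grip_width: 0.0514
```

```bash
python3 go.py .378 .302 .0205 -9.7 0
```

```text
turn [-0.002 -0.002 -0.005] shift [-0.04  0.05  0.11] rows 0.0
t 16.93 pos [0.3784 0.3024 0.0216] yaw -10.0 w 0.0514 F [-0.  -0.6  5.1]
```

>>> {"op": "arm_command", "data": {"plan": [[0,0,0,0,0,0,255],[0,0,0,0,0,-0.5,255],[0,0,0,0,0,-1.5,255],[0,0,0,0,0,-3.5,255],[0,0,0,0,0,-6,255],[0,0,0,0,0,-8,255],[0,0,0,0,0,-8,255]], "force": 30}}

```text
t: 17.52
position: [0.3796, 0.3032, 0.1052]
tool_rot: [0.996, -0.087, 0.003, -0.003]
wrist_force: [1.0, 0.6, -0.1]
grip_width: 0.0508
```

```bash
python3 go.py .5487 .2875 .09 16.4 0;  python3 - <<'E'
from h import *
for n,r,k in (("side",(150,270,190,340),5),):
    f=vision.grab_frame(n);i=f["color"][r[0]:r[1],r[2]:r[3]];cv2.imwrite(f"pics/{n}14.png",cv2.resize(i,None,fx=k,fy=k))
E
```

```text
turn [-0.004 -0.007 -0.46 ] shift [16.92 -1.37  1.64] rows 4.1
t 17.52 pos [0.3796 0.3032 0.1052] yaw -10.0 w 0.0508 F [ 1.   0.6 -0.1]
```

View pics/side14.png

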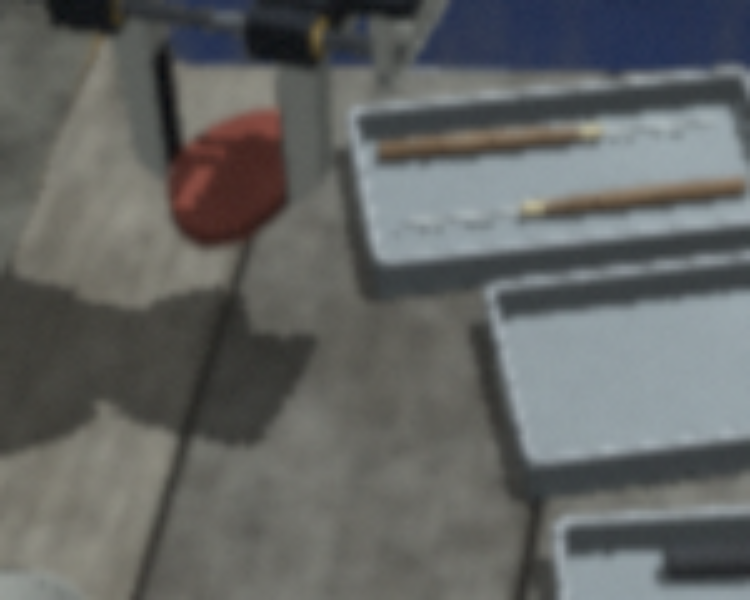

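The kidney is held level between the fingers at px (230,175). I carry it to the empty tray.

>>> {"op": "arm_command", "data": {"plan": [[0,0,-0.1,3.5,-0.3,0,255],[0,0,-0.2,7,-0.6,0,255],[0,0,-0.3,10.5,-0.9,0,255],[0,0,-0.4,14,-1.1,0,255],[0,0,-0.46,16.5,-1.3,1,255],[0,0,-0.46,16.9,-1.35,2,255],[0,0,-0.46,16.9,-1.35,3,255],[0,0,-0.46,16.9,-1.35,3,255]]}}

```text
t: 18.23
position: [0.5447, 0.2856, 0.0685]
tool_rot: [0.99, 0.142, -0.001, 0.0]
wrist_force: [-0.5, -0.4, -1.1]
grip_width: 0.0509
```

```bash
python3 go.py .5487 .2875 .045 16.4 0;  python3 - <<'E'
from h import *
for n,r,k in (("side",(150,270,230,400),4),):
    f=vision.grab_frame(n);i=f["color"][r[0]:r[1],r[2]:r[3]];cv2.imwrite(f"pics/{n}15.png",cv2.resize(i,None,fx=k,fy=k))
E
```

```text
turn [-0.     0.003 -0.002] shift [ 0.45 -0.07  2.35] rows 0.6
t 18.23 pos [0.5447 0.2856 0.0685] yaw 16.3 w 0.0509 F [-0.5 -0.4 -1.1]
```

View pics/side15.png

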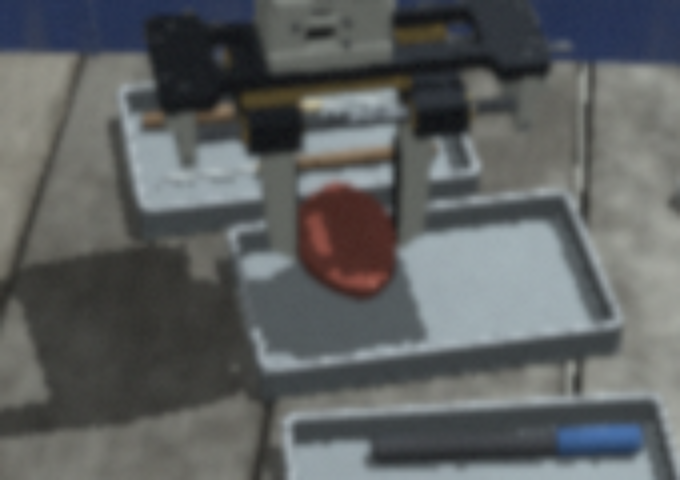

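>>> {"op": "arm_command", "data": {"plan": [[0,0,0,0.25,0,1,255],[0,0,0,0.4,-0.05,2,255],[0,0,0,0.4,-0.05,2.8,255],[0,0,0,0.4,-0.05,3.4,255],[0,0,0,0.4,-0.05,3.6,255],[0,0,0,0.4,-0.05,3.6,255]]}}

```text
t: 18.78
position: [0.5503, 0.2878, 0.035]
tool_rot: [0.99, 0.143, 0.001, -0.0]
wrist_force: [0.2, 0.2, 0.1]
grip_width: 0.0512
```

```bash
python3 go.py .5487 .2875 .025 16.4 0
```

```text
turn [-0.001 -0.002 -0.   ] shift [-0.17 -0.01  1.  ] rows 0.2
t 18.78 pos [0.5503 0.2878 0.035 ] yaw 16.4 w 0.0512 F [0.2 0.2 0.1]
```

>>> {"op": "arm_command", "data": {"plan": [[0,0,0,-0.15,0,0.3,255],[0,0,0,-0.15,0,0.6,255],[0,0,0,-0.15,0,0.75,255],[0,0,0,-0.15,0,0.75,255]]}}

```text
t: 19.12
position: [0.5492, 0.2874, 0.028]
tool_rot: [0.99, 0.142, 0.001, -0.001]
wrist_force: [0.1, -0.1, -1.3]
grip_width: 0.051
```

>>> {"op": "arm_command", "data": {"plan": [[0,0,0,0,0,0.1,255],[0,0,0,0,0,0.1,255]]}}

```text
t: 19.28
position: [0.5494, 0.2875, 0.0272]
tool_rot: [0.99, 0.142, 0.001, -0.001]
wrist_force: [0.4, -1.0, -0.7]
grip_width: 0.0508
```

>>> {"op": "arm_command", "data": {"plan": [[0,0,0,0,0,0.1,255],[0,0,0,0,0,0.1,255]]}}

```text
t: 19.45
position: [0.5493, 0.2875, 0.0262]
tool_rot: [0.99, 0.142, 0.001, -0.001]
wrist_force: [0.1, -0.7, -1.3]
grip_width: 0.0509
```

>>> {"op": "arm_command", "data": {"plan": [[0,0,0,0,0,0.1,255],[0,0,0,0,0,0.1,255]]}}

```text
t: 19.62
position: [0.5493, 0.2875, 0.0251]
tool_rot: [0.99, 0.142, 0.001, -0.001]
wrist_force: [0.5, -0.1, -0.8]
grip_width: 0.0507
```

>>> {"op": "arm_command", "data": {"plan": [[0,0,0,0,0,0.1,255],[0,0,0,0,0,0.1,255]]}}

```text
t: 19.78
position: [0.5494, 0.2875, 0.0247]
tool_rot: [0.99, 0.143, 0.001, -0.001]
wrist_force: [-2.3, -1.1, 4.6]
grip_width: 0.051
```

>>> {"op": "arm_command", "data": {"plan": [[0,0,0,0,0,0,105],[0,0,0,0,0,-0.05,95],[0,0,0,0,0,-0.05,92],[0,0,0,0,0,-0.05,92],[0,0,0,0,0,-1,92],[0,0,0,0,0,-3,92],[0,0,0,0,0,-6,92],[0,0,0,0,0,-9,92]]}}

```text
t: 20.45
position: [0.5487, 0.2872, 0.1154]
tool_rot: [0.99, 0.142, 0.001, -0.001]
wrist_force: [0.6, 0.7, -0.2]
grip_width: 0.0594
```

```bash
python3 go.py .449 -.015 .13 8.7;  python3 - <<'E'
from h import *
for n,r,k in (("side",(150,270,230,400),4),):
    f=vision.grab_frame(n);i=f["color"][r[0]:r[1],r[2]:r[3]];cv2.imwrite(f"pics/{n}16.png",cv2.resize(i,None,fx=k,fy=k))
E
```

```text
turn [-0.001 -0.001  0.134] shift [-18.09  26.18  -1.51] rows 7.6
t 20.45 pos [0.5487 0.2872 0.1154] yaw 16.4 w 0.0594 F [ 0.6  0.7 -0.2]
```

View pics/side16.png

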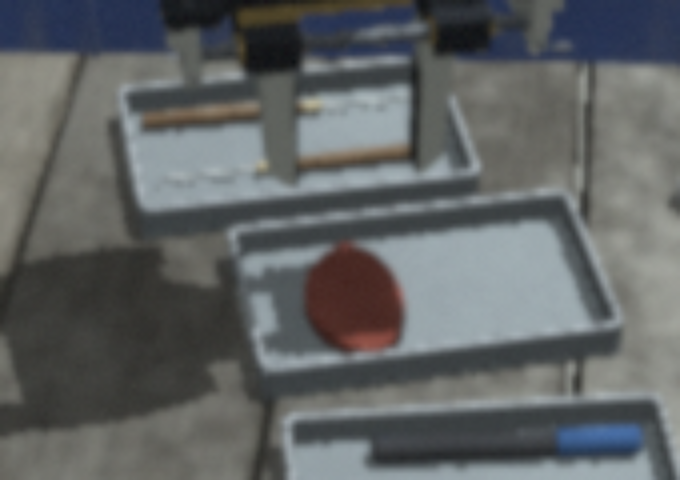

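The kidney lies flat on the left side of the tray (px (355,300)) with room for the block. Now the block.

>>> {"op": "arm_command", "data": {"plan": [[0,0,0.134,-18,26.2,-2,70],[0,0,0.134,-18,26.2,-2,70],[0,0,0.134,-18,26.2,-2,70],[0,0,0.134,-18,26.2,-2,70],[0,0,0.134,-18,26.2,-2,70],[0,0,0.134,-18,26.2,-2,70],[0,0,0.134,-18,26.2,-2,70],[0,0,0.134,-18,26.2,-2,70]], "force": 25}}

```text
t: 21.17
position: [0.4491, -0.0173, 0.1343]
tool_rot: [0.997, 0.075, 0.002, -0.001]
wrist_force: [-0.3, 0.4, -0.5]
grip_width: 0.0674
```

```bash
python3 go.py .449 -.015 .09 8.7;  python3 - <<'E'
from h import *
for n,r,k in (("side",(250,360,190,340),5),("top",(260,360,390,520),6)):
    f=vision.grab_frame(n);i=f["color"][r[0]:r[1],r[2]:r[3]];cv2.imwrite(f"pics/{n}17.png",cv2.resize(i,None,fx=k,fy=k))
E
```

```text
turn [-0.001 -0.003 -0.001] shift [ 0.01 -0.22  4.43] rows 1.1
t 21.17 pos [ 0.4491 -0.0173  0.1343] yaw 8.7 w 0.0674 F [-0.3  0.4 -0.5]
```

View pics/side17.png

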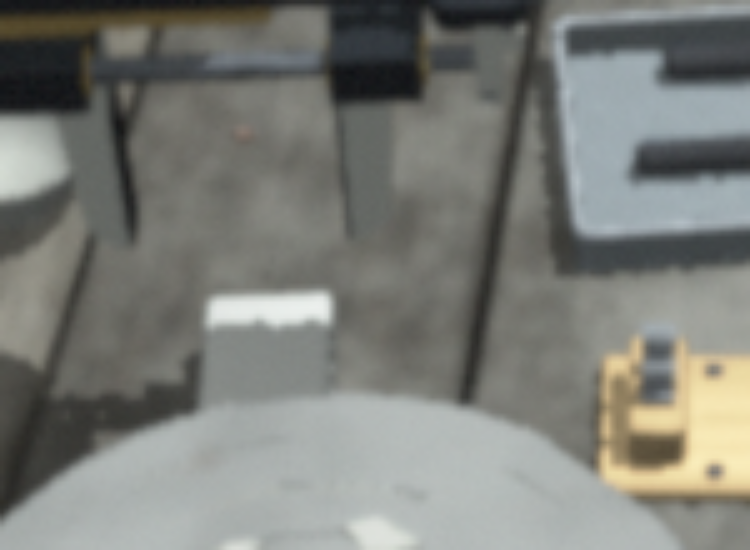

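View pics/top17.png

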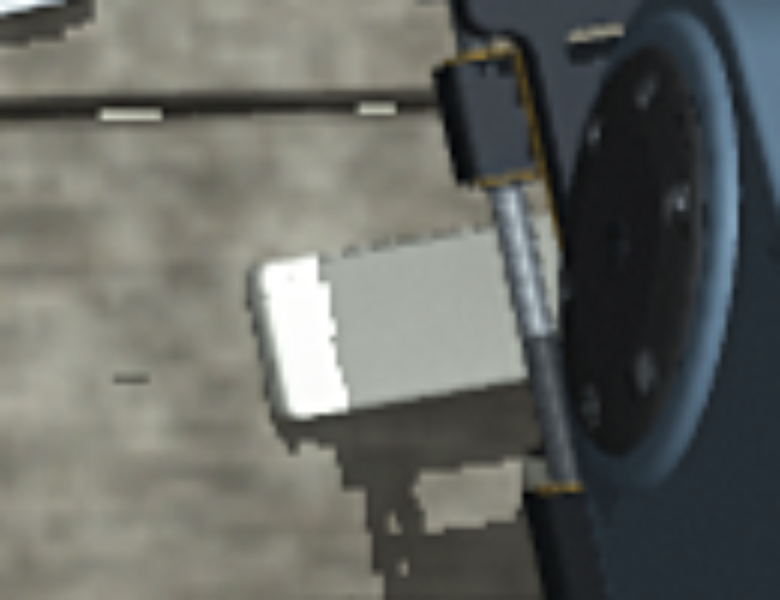

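```bash
python3 - <<'E'
from h import *
f=vision.grab_frame("side")
a=np.radians(8.7);X=np.array([np.cos(a),np.sin(a),0])
for p,o in (((.4491,-.0173,.115),.034),((.449,-.015,.03),.0225)):
    print([((proj(f,[np.array(p)+s*o*X])-[190,250])*5).round().tolist() for s in (-1,1)])
print([((proj(f,[np.array((.449,-.015,.03))+s*.0225*X+np.array([-X[1],X[0],0])*.045])-[190,250])*5).round().tolist() for s in (-1,1)])
E
```

```text
[[[135.0, 228.0]], [[348.0, 221.0]]]
[[[197.0, 389.0]], [[330.0, 384.0]]]
[[[205.0, 289.0]], [[333.0, 284.0]]]
```

The block's far top corners are at px (205,295) and (332,292), against predicted (205,289) and (333,284). The tips also agree, so I descend.

>>> {"op": "arm_command", "data": {"plan": [[0,0,0,0,-0.2,2,70],[0,0,0,0,-0.2,4.5,70],[0,0,0,0,-0.2,7,70],[0,0,0,0,-0.2,9,70],[0,0,0,0,-0.2,10.3,70],[0,0,0,0,-0.2,11,70],[0,0,0,0,-0.2,11.1,70],[0,0,0,0,-0.2,11.1,70]]}}

```text
t: 21.98
position: [0.4506, -0.0121, 0.0227]
tool_rot: [0.997, 0.076, 0.001, -0.001]
wrist_force: [1.0, -0.2, -0.5]
grip_width: 0.0674
```

>>> {"op": "arm_command", "data": {"plan": [[0,0,0,0,0,0,100],[0,0,0,0,0,0,115],[0,0,0,0,0,0,130],[0,0,0,0,0,0,255],[0,0,0,0,0,0,255],[0,0,0,0,0,0,255]], "force": 20}}

```text
t: 22.48
position: [0.4504, -0.0127, 0.023]
tool_rot: [0.997, 0.076, 0.001, -0.001]
wrist_force: [-0.9, 1.1, 7.1]
grip_width: 0.0449
```

```bash
python3 go.py .449 -.015 .12 8.7
```

```text
turn [-0.001 -0.003 -0.   ] shift [-0.15  0.2  -9.7 ] rows 2.3
t 22.48 pos [ 0.4504 -0.0127  0.023 ] yaw 8.7 w 0.0449 F [-0.9  1.1  7.1]
```

>>> {"op": "arm_command", "data": {"plan": [[0,0,0,0,0,-0.3,255],[0,0,0,0,0,-1,255],[0,0,0,0,0,-3,255],[0,0,0,0,0,-6,255],[0,0,0,0,0,-9,255],[0,0,0,0,0,-11,255],[0,0,0,0,0,-11,255]], "force": 30}}

```text
t: 23.07
position: [0.4518, -0.013, 0.1364]
tool_rot: [0.997, 0.076, 0.004, -0.0]
wrist_force: [-0.2, -0.1, -1.6]
grip_width: 0.0449
```

```bash
python3 go.py .6247 .3124 .12 16.4;  python3 - <<'E'
from h import *
np.set_printoptions(precision=4,suppress=True)
f=vision.grab_frame("top");i=f["color"][160:360,160:420];cv2.imwrite("pics/top18.png",cv2.resize(i,None,fx=3,fy=3))
ck=blobs(hsv(f,(0,90,60),(12,255,255)),(220,170,340,310))[0]
P=plane(f,ck.reshape(-1,2),.011)[:,:2]-[.5842,.2979];a=np.radians(16.4)
L=P@np.array([[np.cos(a),-np.sin(a)],[np.sin(a),np.cos(a)]]);print("kidney local",L.min(0),L.max(0))
i=vision.grab_frame("side")["color"][200:340,190:390];cv2.imwrite("pics/side18.png",cv2.resize(i,None,fx=4,fy=4))
E
```

```text
turn [ 0.001 -0.009 -0.134] shift [ 22.   -29.55   1.82] rows 8.8
t 23.07 pos [ 0.4518 -0.013   0.1364] yaw 8.7 w 0.0449 F [-0.2 -0.1 -1.6]
kidney local [-0.0624 -0.0426] [-0.011   0.0421]
```

View pics/top18.png

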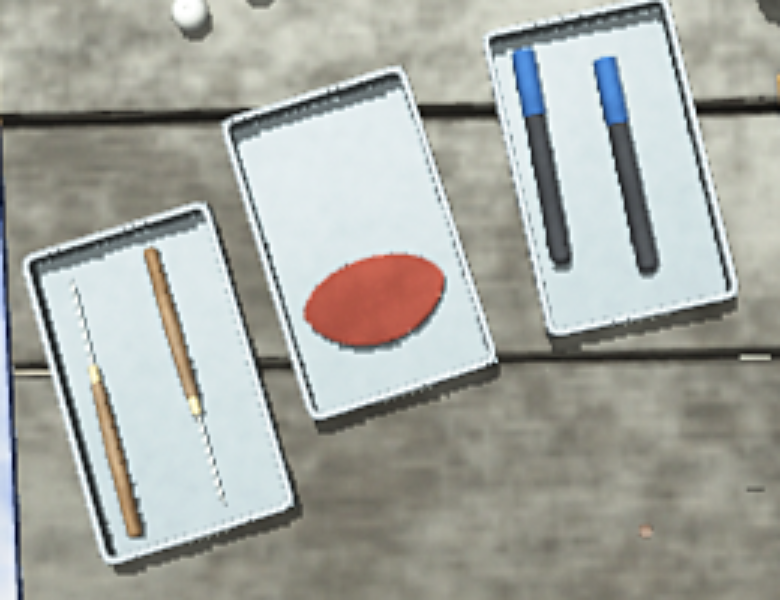

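View pics/side18.png

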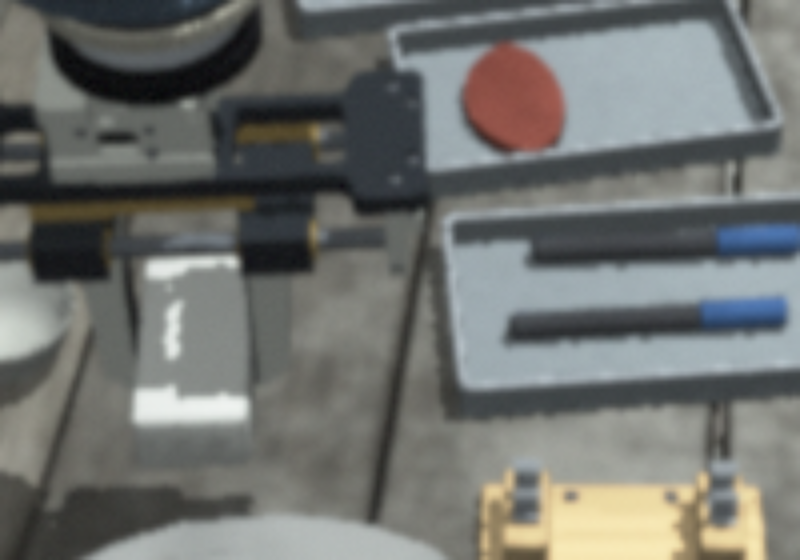

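The kidney is at tray-local x −62…−11 mm and the block is level in the jaws. I carry the block smoothly.

>>> {"op": "arm_command", "data": {"plan": [[0,0,0,1,-1.35,0,255],[0,0,0,3,-4,0,255],[0,0,-0.05,5.4,-7.3,0,255],[0,0,-0.08,7.8,-10.6,0,255],[0,0,-0.12,10.2,-13.9,0,255],[0,0,-0.134,12.6,-17.2,0,255],[0,0,-0.134,15,-20.5,0,255],[0,0,-0.134,17.2,-23.3,0,255]]}}

```text
t: 23.83
position: [0.5845, 0.2458, 0.1309]
tool_rot: [0.99, 0.143, -0.0, -0.0]
wrist_force: [0.4, 0.0, -1.9]
grip_width: 0.045
```

```bash
python3 go.py .6247 .3124 .12 16.4
```

```text
turn [-0.001  0.     0.001] shift [ 5.74 -5.25  1.09] rows 1.9
t 23.83 pos [0.5845 0.2458 0.1309] yaw 16.4 w 0.045 F [ 0.4  0.  -1.9]
```

>>> {"op": "arm_command", "data": {"plan": [[0,0,0,2,-1.9,0,255],[0,0,0,4,-3.7,0,255],[0,0,0,5.3,-4.9,0,255],[0,0,0,5.7,-5.2,1,255],[0,0,0,5.7,-5.2,3,255],[0,0,0,5.7,-5.2,5,255],[0,0,0,5.7,-5.2,6,255],[0,0,0,5.7,-5.2,6,255]]}}

```text
t: 24.5
position: [0.6228, 0.3081, 0.0691]
tool_rot: [0.99, 0.142, -0.002, 0.0]
wrist_force: [0.5, 0.3, -2.7]
grip_width: 0.0448
```

```bash
python3 go.py .6247 .3124 .03 16.4;  python3 - <<'E'
from h import *
i=vision.grab_frame("side")["color"][130:270,250:450];cv2.imwrite("pics/side19.png",cv2.resize(i,None,fx=4,fy=4))
E
```

```text
turn [-0.     0.004 -0.001] shift [ 0.32 -0.36  3.91] rows 0.9
t 24.5 pos [0.6228 0.3081 0.0691] yaw 16.4 w 0.0448 F [ 0.5  0.3 -2.7]
```

View pics/side19.png

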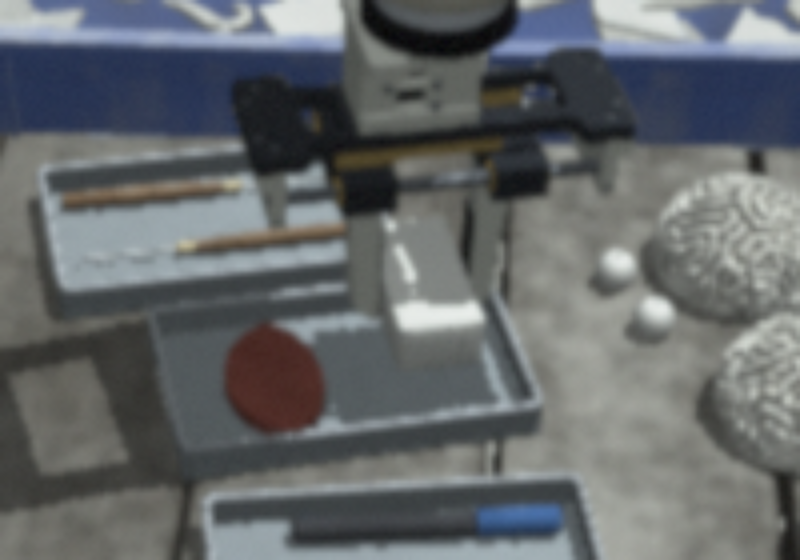

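>>> {"op": "arm_command", "data": {"plan": [[0,0,0,0.15,-0.2,0.6,255],[0,0,0,0.25,-0.3,1.3,255],[0,0,0,0.25,-0.3,2,255],[0,0,0,0.25,-0.3,2.6,255],[0,0,0,0.25,-0.3,3,255],[0,0,0,0.25,-0.3,3.2,255],[0,0,0,0.25,-0.3,3.2,255]]}}

```text
t: 25.13
position: [0.6263, 0.3131, 0.0409]
tool_rot: [0.99, 0.142, 0.001, -0.001]
wrist_force: [0.1, 0.5, -1.7]
grip_width: 0.0447
```

```bash
python3 go.py .6247 .3124 .026 16.4;  python3 - <<'E'
from h import *
i=vision.grab_frame("side")["color"][130:270,250:450];cv2.imwrite("pics/side20.png",cv2.resize(i,None,fx=4,fy=4))
E
```

```text
turn [-0.001 -0.002 -0.   ] shift [-0.18  0.03  1.49] rows 0.4
t 25.13 pos [0.6263 0.3131 0.0409] yaw 16.4 w 0.0447 F [ 0.1  0.5 -1.7]
```

View pics/side20.png

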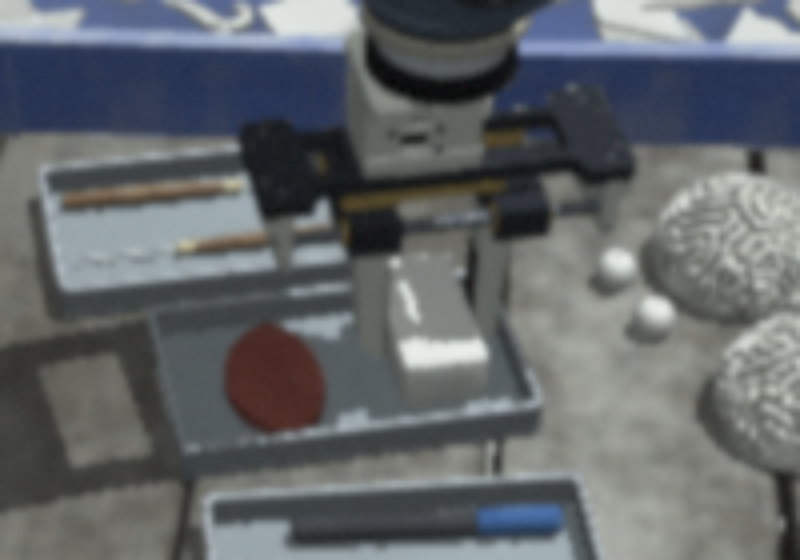

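>>> {"op": "arm_command", "data": {"plan": [[0,0,0,-0.15,0,0.4,255],[0,0,0,-0.15,0,0.8,255],[0,0,0,-0.15,0,1.05,255],[0,0,0,-0.15,0,1.15,255],[0,0,0,-0.15,0,1.15,255]]}}

```text
t: 25.6
position: [0.625, 0.3128, 0.0296]
tool_rot: [0.99, 0.142, 0.001, -0.001]
wrist_force: [0.2, 0.4, -1.8]
grip_width: 0.0447
```

>>> {"op": "arm_command", "data": {"plan": [[0,0,0,0,0,0.05,255],[0,0,0,0,0,0.1,255],[0,0,0,0,0,0.1,255]]}}

```text
t: 25.85
position: [0.6252, 0.3128, 0.029]
tool_rot: [0.99, 0.142, 0.001, -0.001]
wrist_force: [-0.3, -0.1, -2.5]
grip_width: 0.0451
```

>>> {"op": "arm_command", "data": {"plan": [[0,0,0,0,0,0.05,255],[0,0,0,0,0,0.05,255]]}}

```text
t: 26.02
position: [0.6251, 0.3128, 0.0284]
tool_rot: [0.99, 0.143, 0.001, -0.001]
wrist_force: [-0.8, -0.1, -1.7]
grip_width: 0.0452
```

>>> {"op": "arm_command", "data": {"plan": [[0,0,0,0,0,0.05,255],[0,0,0,0,0,0.1,255],[0,0,0,0,0,0.1,255]]}}

```text
t: 26.27
position: [0.6251, 0.3128, 0.0273]
tool_rot: [0.99, 0.142, 0.001, -0.001]
wrist_force: [0.2, -0.7, -1.3]
grip_width: 0.0448
```

>>> {"op": "arm_command", "data": {"plan": [[0,0,0,0,0,0.05,255],[0,0,0,0,0,0.05,255]]}}

```text
t: 26.43
position: [0.6251, 0.3128, 0.0268]
tool_rot: [0.99, 0.142, 0.001, -0.001]
wrist_force: [0.2, 0.0, -1.5]
grip_width: 0.0445
```

>>> {"op": "arm_command", "data": {"plan": [[0,0,0,0,0,0.05,255],[0,0,0,0,0,0.05,255]]}}

```text
t: 26.6
position: [0.6251, 0.3128, 0.0264]
tool_rot: [0.99, 0.142, 0.001, -0.001]
wrist_force: [-0.5, 0.2, -2.5]
grip_width: 0.0449
```

>>> {"op": "arm_command", "data": {"plan": [[0,0,0,0,0,0.05,255],[0,0,0,0,0,0.05,255]]}}

```text
t: 26.77
position: [0.6252, 0.3129, 0.0261]
tool_rot: [0.99, 0.143, 0.001, -0.001]
wrist_force: [0.0, -0.1, -0.4]
grip_width: 0.0448
```

>>> {"op": "arm_command", "data": {"plan": [[0,0,0,0,0,0.03,255],[0,0,0,0,0,0.03,255]]}}

```text
t: 26.93
position: [0.6252, 0.3128, 0.0261]
tool_rot: [0.99, 0.142, 0.001, -0.001]
wrist_force: [-2.2, -1.4, 3.6]
grip_width: 0.045
```

>>> {"op": "arm_command", "data": {"plan": [[0,0,0,0,0,0,128],[0,0,0,0,0,0,122],[0,0,0,0,0,0,114],[0,0,0,0,0,0,114],[0,0,0,0,0,0,114],[0,0,0,0,0,-0.8,114],[0,0,0,0,0,-2.5,114],[0,0,0,0,0,-5,114]]}}

```text
t: 27.6
position: [0.624, 0.3123, 0.0747]
tool_rot: [0.99, 0.142, -0.0, -0.0]
wrist_force: [-0.6, -0.4, 1.0]
grip_width: 0.0514
```

```bash
python3 go.py .45 .05 .25 16.4;  python3 - <<'E'
from h import *
i=vision.grab_frame("side")["color"][130:270,250:450];cv2.imwrite("pics/side21.png",cv2.resize(i,None,fx=4,fy=4))
E
```

```text
turn [-0.001  0.001 -0.   ] shift [-24.1   20.25 -17.52] rows 8.6
t 27.6 pos [0.624  0.3123 0.0747] yaw 16.4 w 0.0514 F [-0.6 -0.4  1. ]
```

View pics/side21.png

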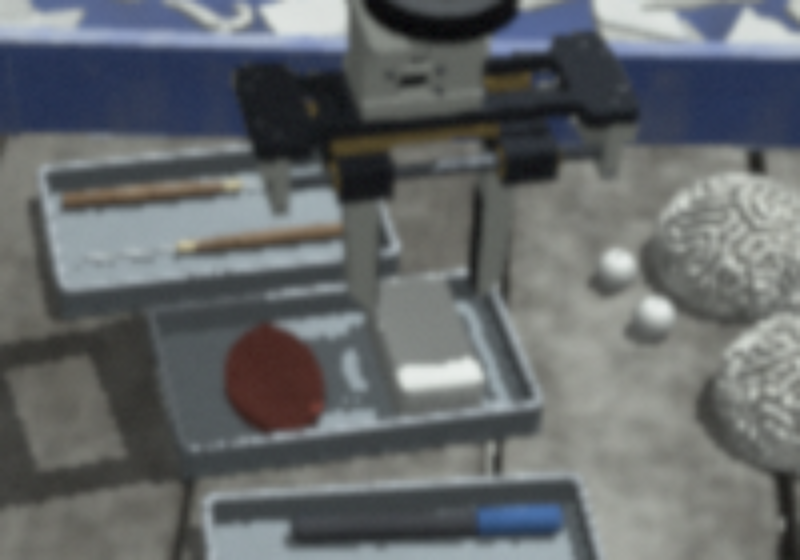

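The block is in the tray beside the kidney. I lift and retreat for a clear final view.

>>> {"op": "arm_command", "data": {"plan": [[0,0,0,0,0,-4,114],[0,0,0,0,0,-8,114],[0,0,0,0,0,-12,114],[0,0,0,-4,3.5,-14,114],[0,0,0,-8,7,-14,114],[0,0,0,-12,10,-14,114],[0,0,0,-15,12.5,-14,114],[0,0,0,-15,12.5,-14,114]]}}

```text
t: 28.32
position: [0.5142, 0.1484, 0.2158]
tool_rot: [0.99, 0.142, 0.002, -0.001]
wrist_force: [0.3, -1.0, -0.3]
grip_width: 0.0516
```

>>> {"op": "arm_command", "data": {"plan": [[0,0,0,-4,4,0,114],[0,0,0,-8,8,0,114],[0,0,0,-10,12,0,114],[0,0,0,-10,15,0,114],[0,0,0,-10,15,0,114],[0,0,0,-10,15,0,114]]}}

```text
t: 28.82
position: [0.4624, -0.0248, 0.2155]
tool_rot: [0.99, 0.141, 0.002, -0.0]
wrist_force: [1.0, 0.3, 1.3]
grip_width: 0.0513
```

```bash
cat > fin.py <<'E'
from h import *
np.set_printoptions(precision=4,suppress=True)
ft=vision.grab_frame("top");fs=vision.grab_frame("side")
cv2.imwrite("pics/topF.png",cv2.resize(ft["color"][90:390,150:500],None,fx=2,fy=2,interpolation=cv2.INTER_CUBIC));cv2.imwrite("pics/sideF.png",cv2.resize(fs["color"][130:370,220:500],None,fx=2.5,fy=2.5,interpolation=cv2.INTER_CUBIC))
def loc(P,c,yaw):
    a=np.radians(yaw);L=(P[:,:2]-c)@np.array([[np.cos(a),-np.sin(a)],[np.sin(a),np.cos(a)]])*1e3;return L.min(0).round(1),L.max(0).round(1)
C=dict(s=((.5842,.2979),16.4),m=((.6273,.1466),10.34),n=((.5035,.4166),16.3))
def show(n,mk,roi,z,t):
    for b in blobs(mk,roi,15)[:2]: print(n,*loc(plane(ft,b.reshape(-1,2),z),*C[t]))
show("kidney",hsv(ft,(0,90,60),(12,255,255)),(230,178,330,304),.011,"s")
show("block",hsv(ft,(0,0,238),(180,14,255)),(230,178,330,304),.033,"s")
show("markers",cv2.bitwise_or(hsv(ft,(98,80,60),(120,255,255)),hsv(ft,(90,0,0),(125,110,75))),(330,170,390,262),.0103,"m")
show("handles",hsv(ft,(5,45,60),(28,255,255)),(180,230,240,345),.008,"n")
c=blobs(hsv(ft,(98,80,60),(120,255,255)),(400,95,460,150),30)[0];(u,v),r=cv2.minEnclosingCircle(c);print("lid",plane(ft,[(u,v)],.09),r)
s=arm.get_state();print(s["t"],s["position"],s["grip_width"])
E
python3 fin.py
```

```text
kidney [-62.4 -42.6] [-11.   42.1]
block [ -0.9 -51.8] [75.8 49.2]
block [  41.8 -118.7] [  77.1 -108.1]
markers [-53.1  29.3] [82.8 45.4]
markers [ 24.3 -18.6] [66.5 -4.3]
handles [-82.3  32.3] [20.6 42.1]
handles [-24.5 -20.2] [ 79.4 -11.4]
lid [[0.7699 0.029  0.09  ]] 19.53867530822754
28.9167 [ 0.4625 -0.0221  0.2152] 0.05151664666436749
```

View pics/topF.png

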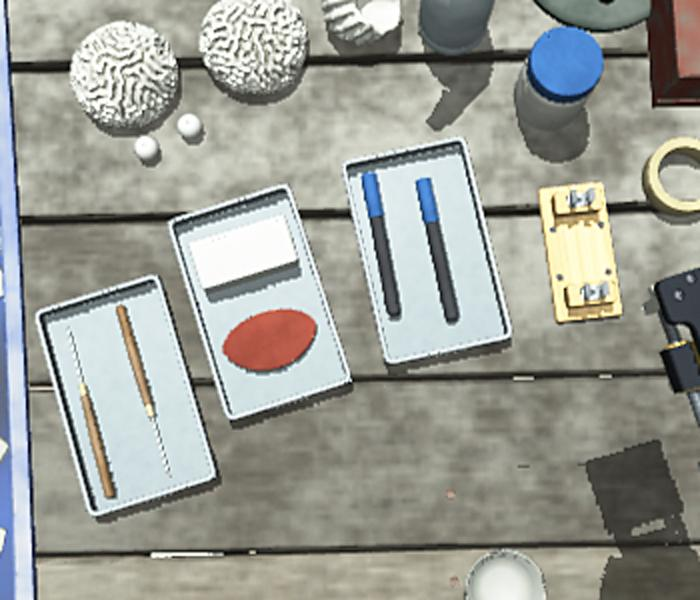

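View pics/sideF.png

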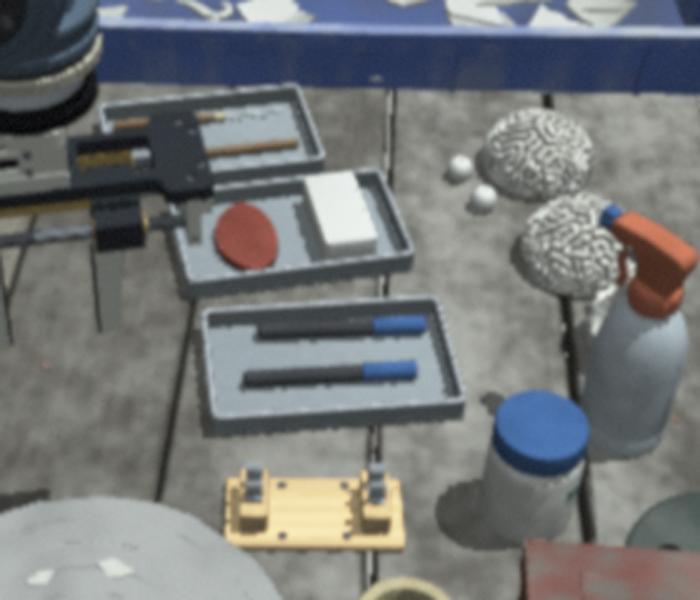

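```bash
cat >> fin.py <<'E'
print("--")
g=cv2.inRange(ft["color"],(246,246,246),(255,255,255))
b=blobs(cv2.morphologyEx(g,cv2.MORPH_OPEN,np.ones((5,5))),(230,190,320,240),200)[0]
q=cv2.boxPoints(cv2.minAreaRect(b));P=plane(ft,q,.033);print("block",*loc(P,*C["s"]),[np.linalg.norm(P[i]-P[i-1]).round(4) for i in range(4)])
E
python3 fin.py | sed -n '/--/,$p'
```

```text
--
block [ 22.  -43.3] [64.3 42.2] [np.float64(0.0418), np.float64(0.0855), np.float64(0.042), np.float64(0.0849)]
```

The block's local extents are x 22–64 and y −43–42 mm. That is inside the tray and clear of the kidney, which ends at −11. I'm handing in.

```bash
python3 -c "
from cell import arm
print(arm.finish_job())"
```

```text
the job is handed in; nothing more can be done
None
```

All four tools are in their trays and the job is handed in, with the clock at about 29 s of the 104 s allowed. I worked in the order asked: marker, needle tool, kidney, then block.

- **Marker:** I pulled it straight up out of the clips and laid it in its tray parallel to the spare, about 11 mm to the tray's −y side of centre.
- **Needle tool:** I laid it beside the spare with the gripper tilted 10°, so that the gripper's body cleared the rim of the blue tub. It points the opposite way to the spare.
- **Kidney and block:** They lie side by side in the third tray, with about 33 mm between them. The block was lowered in half-millimetre steps near the floor and touched down with about 4 to 6 N.

**Last checks:** the final pictures from both cameras show every tool flat inside its tray. Both spares lie flat as before, and the jar's lid measured in the same place as at the start. The arm stood clear, with nothing in the jaws.

**What disagreed:**
- Heights triangulated from the two cameras came out 1 to 4 mm high for most things, so I set the final heights by feeling for contact.
- In the last check my first colour mask for the block ran into the tray floor. A stricter mask gave 42 × 85 mm, slightly under its real 45 × 90 mm.
- One marker's mask caught only its blue cap, so I judged that marker by eye in both views.

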